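# Carry a touchstone to the inspection lamp on a lifting fork

## Task

Take the lifting fork by its handle, lift the black touchstone off its plain stand with it, and carry it level to the inspection lamp, setting it centred and square on the stage under the lamp head, lying as it lay on the stand. Draw the fork out and put it back down flat on the bench. Do not touch the stone with the gripper, never let it tilt or fall, and leave the other things where they are.

Things in the scene. Friction and masses are not known exactly. Their poses are not given: they have to be found in the camera images.
- stone: touchstone: flat black slab, 40 (x) x 64 (y) x 11 (z) mm, about 70 g; origin at the centre of its underside, z up. At the start it lies on the stand's block, within 3 mm of centred, its 40 mm side along the stand's x; its y ends overhang the 20 mm wide block by about 22 mm each.
- fork: steel lifting fork with a wooden handle, loose, flat on the bench, about 140 g. Origin on its underside, midway between the two tines, below where the stone's centre should ride; x points out along the tines, z up. Behind the tines a cross-piece closes the gap (x -30 to -46 mm), then a foot plate 26 mm wide, 4 mm thick, runs back to x = -100 mm; a block 22 mm wide rises to z = 13 mm at x -35 to -57.
- fork_seat (a point): point on the fork where the stone's centre should ride, level with the upper face of the tines, 4 mm above the fork's origin; axes as the fork's. The tines are flat, 4 mm thick, 8 mm wide, inner faces at y = +-19 mm (gap 38 mm), outer at +-27 mm; tips 28 mm ahead of this point, cross-piece 30 mm behind it.
- fork_grip (a point): middle of the fork's handle, at x = -72, y = 0, z = +42 mm in the fork's frame (same axes). The handle is a straight bar 80 mm long, leaning back 38 degrees from vertical, from (-44, 0, 6) to (-93, 0, 69) mm in the fork's frame; its flat sides face +-y, 14 mm apart, and it is 18 mm the other way: pinch it across y.
- stand: plain aluminium stand fixed to the bench, origin on the bench below its block, z up. Foot plate 80 x 80 mm (x -35 to +45), 8 mm thick; on it an upright block 36 (x) x 20 (y) mm, top at z = 45 mm. Nothing above it. Its x axis points to the robot's left (+y) within 15 degrees.
- lamp: inspection lamp fixed to the bench, origin on the bench below its stage, z up; its open front is its -x side, which faces the robot's right (-y) within 18 degrees. Foot plate x -40 to +76, y +-60 mm, 8 mm thick. Stage: upright block 36 (x) x 20 (y) mm, top at z = 45 mm. Two round pillars 14 mm thick at x = +62, y = +-40 mm carry the lamp head.
- lamp_head (a point): centre of the lamp head's underside, 130 mm above the bench, 15 mm behind (+x) the stage's centre; axes as the lamp's. The head is a solid box 120 x 120 mm, from z = 130 to about 197 mm, so it overhangs the stage to 45 mm in front of its centre. A hand leaning back like the fork's handle stays in front of it; an upright hand strikes it.
- lamp_stage (a point): centre of the top of the lamp's stage, 45 mm above the bench, axes as the lamp's
- brass_weight: brass check weight with a knob, 22 mm across, 32 mm high, upright; loose bystander; origin at the centre of its underside
- loupe: folding loupe lying flat, 28 x 60 x 19 mm; loose bystander; origin at the centre of its underside
- padlock: brass padlock lying flat, 60 x 42 x 14 mm; loose bystander; origin at the centre of its underside
- stamp: wooden rubber stamp standing upright, 29 x 48 x 73 mm; loose bystander; origin at the centre of its underside
Not all that is in view belongs to the job. There is more than one size of the lamp; the job needs the largest.

How it is judged:
By the outcome, as a careful person would: the job done as asked, in the order asked, and still so for the second after the job is handed in, with the robot touching nothing.
It also fails if it takes over 61 s, if anything falls off the work surface, if the arm or the gripper's body presses on something with over 40 N, if the wrist force passes 120 N, or if a joint passes its speed limit or range.

## Robot

A 6-joint arm with a two-finger parallel gripper is mounted at the origin on a cart in front of the work surface, level with it; the furniture and walls round the work are solid. World frame = base frame: x ahead of the robot, y to its left, z up, the work surface at z = 0. Lengths are in m, angles in rad, forces in N, time in s.
With the tool pointing down it reaches from about 0.275 to 0.825 m from the base axis. Payload 4.9 kg.
Tool frame: the origin (TCP) lies midway between the tips of the shut fingers; the grasp point (between the pads) lies 19 mm behind it; x points along the fingers, z is the direction in which the jaws open and shut, and the axes are right-handed (so a half turn about x gives the same grasp; the last joint's range is limited). The gripper opens to 85 mm and grips with 20 to 120 N. Pads are 22 mm wide; open, the fingers measure 114 mm over their backs; the gripper's body (76 mm by 85 mm) begins 54 mm behind the grasp point. The pads swing forward as they close: fully open they stand 13 mm farther back than shut.
Start: joints at [1.202, 0.326, -0.193, 1.052, 0, 1.437], TCP at [0.128, 0.535, 0.231] pointing down, gripper open.
Joint ranges: [-2.65, 2.65], [-0.97, 1.79], [-1.3, 1.35], [-1.93, 2.1], [-1.47, 1.37], [-3.14, 3.14]. Speed limits (rad/s): [2.57, 2.57, 3.14, 3.14, 3.14, 3.14].

## Interface

Orientations are given as a unit quaternion [w, x, y, z].
In Python, from plant import r gives the robot as it stands.
- The arm moves only by the tool drive_tool, never from a script. Its argument "targets" is a list of rows, each a list of 3 entries, a list of its own where there are three numbers: the shift along the tool's x, y, z in mm, then the turn, a rotation vector about the tool's x, y, z in rad, then the closure, from 0 (fully open) to 1 (shut). In form: [[[tx, ty, tz], [ax, ay, az], hand], ...]. A call has 1 to 20 rows; each row shifts and turns the commanded pose from where the row before left it, along the tool's axes as they then stand; what a row does not reach is not made up. A row lasts 1/10 s, in which the tool goes at most 50 mm and 8.59 degrees, less where a joint would pass 70% of its speed; a pose out of reach is approached as far as the arm can. A call is refused whole if a number of a shift passes 50 or a number of a turn 0.15, either way. A call with a gripper value outside its range is refused whole. The fingers move at their own pace and stop on an object; "force" is the grip in N (left out, the last holds). Time passes only in rows, so rows that do not move let the fingers close. It gives the time, the measured TCP pose, the force and the opening at its end, in the units of the state.
- r.observe(): the state, without advancing time (a new reading comes with each control period).
- r.get_image(name): name is "scene" or "top"; returns the picture (400x640x3 uint8, red, green, blue); there is no depth.
- r.camera_params(name): a dict with "intrinsics" (3x3 intrinsics, pixels), "rvec" (rotation vector, rad) and "tvec" (3), from world to camera coordinates, as OpenCV has them. Camera axes: x right, y down, z forward; pixel columns grow to the right and rows downward; lengths in m; the calibration is good to about 2 mm. A picture is of the moment at which its call begins. camera_params takes no time and is no camera call.
- r.hand_in(): hands the job in, once; it reports no verdict.
Trained networks look in the newest picture that a camera, given by its name, has taken for a name from the list of things; names that differ only in an ending like _2 or _b are one class to them, and where a whole thing is asked for, a point or a joint stands for the part that bears it (a point fixed in the world has none). Each returns a list of dicts, best first, with "conf" (0 to 1); they miss things now and then, are a little off and sometimes report something else, mostly with a low value. They report only what shows in the picture. A call takes as long as a camera call. They do not tell look-alikes from the thing itself.
- r.recognise(name, camera): "rect" ([centre column, centre row, width, height] in pixels, round what is visible of it).
The state is a dict: "time": time; "joints": joint angles; "joint_vel": joint speeds; "joint_efforts": joint torques, N m; "eef_pos": TCP position; "tool_rot": TCP orientation; "force": force on the tool from outside, world axes, zero at the start; "ft_torque": the same for the moment, N m; "width": finger opening in m.
Only numpy, scipy, OpenCV 4.12 (cv2) and the standard library are available. Lean on these libraries where they do the work, as an engineer would, in place of code of your own. Each camera call takes 0.05 s, during which the arm holds its last target.

## Working session

There is one attempt and no reset: what is moved stays moved. The work goes in short steps, Python scripts to look and compute and a tool call to move; the robot and the scene stay as the last step left them, time stands still between calls to the robot, and variables do not carry over. Pictures are saved under pics/ and viewed, and the job is handed in when it is done.

Besides the shell and the picture viewer there is one more tool, called after ">>>" as a command line: name --argument value ..., lists and objects as JSON in quotes. drive_tool: Moves the arm, as the interface text tells. Its arguments: {"type":"object","properties":{"targets":{"type":"array"},"force":{"type":"number"}},"required":["targets"]}

```bash
ls; mkdir -p pics; python3 - <<'E'
from plant import r
import cv2
print(r.observe())
for c in ("scene","top"):
    im=r.get_image(c); cv2.imwrite(f"pics/{c}0.png",im[...,::-1]); print(c,r.camera_params(c))
    for n in ("stone","fork","stand","lamp","brass_weight","loupe","padlock","stamp"):
        print(n,[(np_['conf'],[round(v) for v in np_['rect']]) for np_ in r.recognise(n,c)])
E
```

```text
pics
{'time': 0.0, 'joints': array([ 1.20179032e+00,  3.26964199e-01, -1.93619624e-01,  1.05199240e+00,
        1.17212445e-05,  1.43660798e+00]), 'joint_vel': array([ 3.98883289e-04,  1.34858985e-05, -1.01217790e-05, -1.11726052e-03,
        5.63119483e-04, -1.24835840e-03]), 'joint_efforts': array([ 2.20643410e-04, -4.43393183e+01,  2.62445462e+01,  1.54617650e-02,
        1.58838071e-05,  9.94408225e-06]), 'eef_pos': array([0.12772715, 0.53434725, 0.23047721]), 'tool_rot': array([ 0.55458332, -0.43830455,  0.55567102,  0.43767132]), 'force': array([ 0.25938443,  0.00304064, -0.53699885]), 'ft_torque': array([-0.01647162,  0.01754506, -0.0016609 ]), 'width': 0.08545224169544482}
scene {'intrinsics': array([[476.43805808,   0.        , 314.95875153],
       [  0.        , 476.43805808, 196.21089173],
       [  0.        ,   0.        ,   1.        ]]), 'rvec': array([ 2.15678513, -0.55614883,  0.25060707]), 'tvec': array([-0.49221231,  0.30249839,  0.86420139])}
stone [(0.83, [372, 250, 35, 25])]
fork [(0.67, [306, 305, 44, 46])]
stand [(0.69, [371, 267, 47, 26])]
lamp [(0.93, [260, 180, 66, 100]), (0.56, [355, 200, 48, 69]), (0.53, [254, 155, 32, 57])]
brass_weight [(0.58, [433, 262, 12, 14])]
loupe [(0.81, [229, 247, 23, 20]), (0.22, [370, 264, 46, 26])]
padlock [(0.58, [310, 241, 29, 16])]
stamp [(0.86, [381, 194, 20, 31])]
top {'intrinsics': array([[452.712618  ,   0.        , 322.87216938],
       [  0.        , 452.712618  , 192.41985114],
       [  0.        ,   0.        ,   1.        ]]), 'rvec': array([ 2.21909096, -2.19003093,  0.0600508 ]), 'tvec': array([0.05192455, 0.59616921, 1.38052711])}
stone [(0.64, [373, 176, 13, 22])]
fork [(0.63, [381, 231, 45, 22]), (0.43, [371, 175, 17, 26])]
stand [(0.73, [366, 175, 25, 21])]
lamp [(0.8, [323, 157, 30, 32]), (0.66, [271, 216, 48, 50])]
brass_weight [(0.39, [380, 231, 43, 22])]
loupe []
padlock [(0.56, [328, 199, 15, 20])]
stamp [(0.54, [316, 124, 20, 9])]
```

View pics/scene0.png

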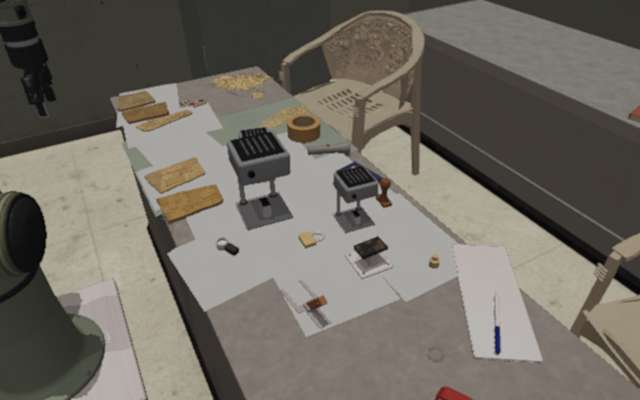

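View pics/top0.png

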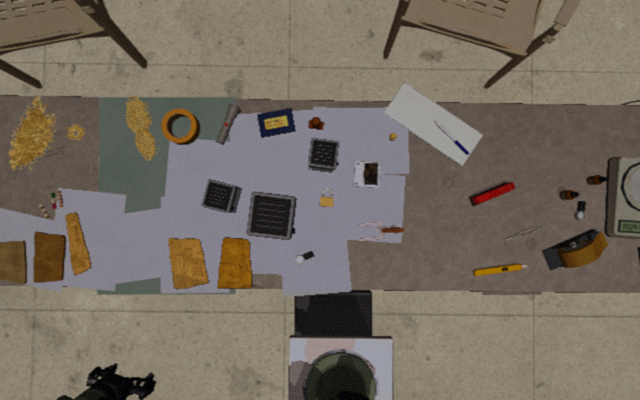

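```bash
python3 - <<'E'
import cv2
t=cv2.imread("pics/top0.png"); cv2.imwrite("pics/topz.png",cv2.resize(t[100:260,230:430],None,fx=4,fy=3.75,interpolation=2)) if 0 else cv2.imwrite("pics/topz.png",cv2.resize(t[110:260,230:430],None,fx=4,fy=4,interpolation=2))
s=cv2.imread("pics/scene0.png"); cv2.imwrite("pics/scenez.png",cv2.resize(s[185:335,250:450],None,fx=4,fy=4,interpolation=2))
E
```

```text
(no output)
```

View pics/topz.png

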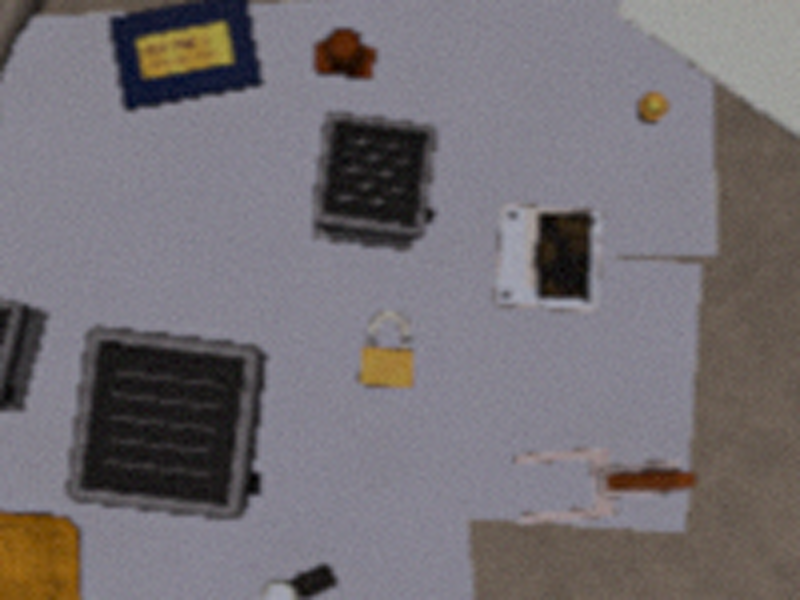

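View pics/scenez.png

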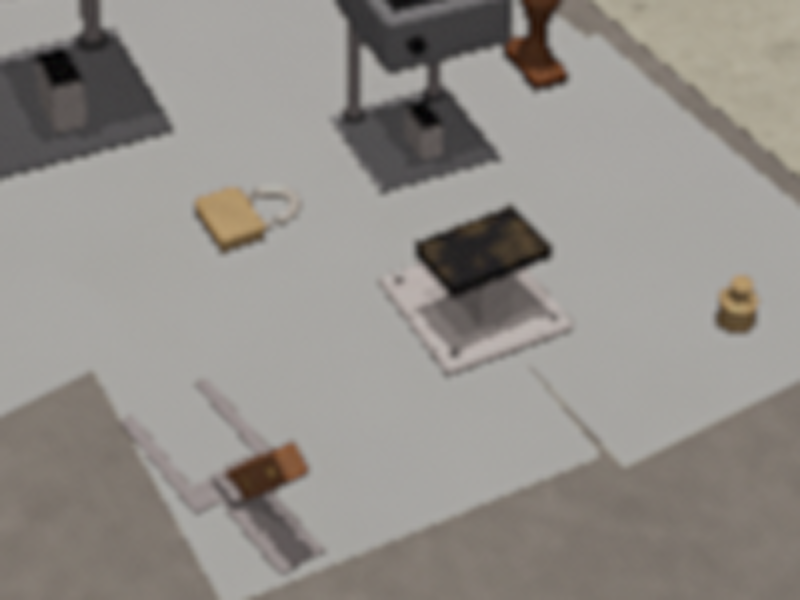

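Largest lamp: scene (260,180) / top (271,216). The look-alikes are the smaller lamps at scene (355,200) / top (323,155), and scene (254,150) / top (221,196). The fork is at scene (306,305) / top (381,231). The stone on its plain stand is at scene (370,250) / top (368,175). I'll take averaged close crops for measuring.

```bash
cat > h.py <<'E'
import numpy as np, cv2, json
from scipy.optimize import least_squares
P={'scene':(np.array([[476.43805808,0,314.95875153],[0,476.43805808,196.21089173],[0,0,1]]),np.array([2.15678513,-0.55614883,0.25060707]),np.array([-0.49221231,0.30249839,0.86420139])),
'top':(np.array([[452.712618,0,322.87216938],[0,452.712618,192.41985114],[0,0,1]]),np.array([2.21909096,-2.19003093,0.0600508]),np.array([0.05192455,0.59616921,1.38052711]))}
def proj(c,p):
    K,rv,t=P[c]; return cv2.projectPoints(np.asarray(p,float).reshape(-1,1,3),rv,t,K,None)[0].reshape(-1,2)
def back(c,uv,z=0.):
    K,rv,t=P[c]; R=cv2.Rodrigues(rv)[0]; o=-R.T@t
    d=R.T@np.linalg.inv(K)@np.array([uv[0],uv[1],1.]); return o+d*(z-o[2])/d[2]
def cam(c):
    K,rv,t=P[c]; return -cv2.Rodrigues(rv)[0].T@t
def tf(pose,p,z=0.):
    x,y,a=pose[:3]; p=np.asarray(p,float); c,s=np.cos(a),np.sin(a)
    return np.c_[x+c*p[:,0]-s*p[:,1],y+s*p[:,0]+c*p[:,1],z+p[:,2]]
def crop(im,x0,y0,w,h,k,name,lines=[]):
    o=cv2.resize(im[y0:y0+h,x0:x0+w],None,fx=k,fy=k,interpolation=cv2.INTER_CUBIC)
    for pts,col in lines:
        q=((np.asarray(pts)-[x0,y0]+.5)*k-.5).round().astype(int)
        cv2.polylines(o,[q.reshape(-1,1,2)],False,col,1)
    # ticks every 10 px
    for u in range(x0-x0%10+10,x0+w,10): cv2.putText(o,str(u),(int((u-x0+.5)*k)-10,8),0,.3,(0,0,255)); cv2.line(o,(int((u-x0+.5)*k),10),(int((u-x0+.5)*k),16),(0,0,255))
    for v in range(y0-y0%10+10,y0+h,10): cv2.putText(o,str(v),(0,int((v-y0+.5)*k)+3),0,.3,(0,0,255)); cv2.line(o,(20,int((v-y0+.5)*k)),(26,int((v-y0+.5)*k)),(0,0,255))
    cv2.imwrite(name,o)
def grab(n=6):
    from plant import r
    return {c:np.mean([r.get_image(c).astype(float) for _ in range(n)],0)[...,::-1].round().astype(np.uint8) for c in P}
E
python3 - <<'E'
from h import *
im=grab(6)
for c in im: cv2.imwrite(f"pics/avg_{c}.png",im[c])
print(cam('scene'),cam('top'))
for n,uv in dict(fork=(360,231),stand=(366,175),lamp=(271,216)).items(): print(n,back('top',uv))
for n,uv in dict(fork=(296,302),stand=(369,267),lamp=(264,212)).items(): print(n,back('scene',uv))
crop(im['scene'],270,275,70,60,10,'pics/a1.png')
crop(im['scene'],335,230,70,55,10,'pics/a2.png')
crop(im['scene'],220,120,80,115,5,'pics/a3.png')
crop(im['top'],340,150,80,100,6,'pics/a4.png')
crop(im['top'],235,180,75,75,8,'pics/a5.png')
E
```

```text
[ 0.20495331 -0.68851049  0.75137854] [0.5345285  0.07443212 1.40453128]
fork [ 0.47794899 -0.05688196  0.        ]
stand [ 0.65208683 -0.07395521  0.        ]
lamp [0.5207985  0.21922109 0.        ]
fork [ 0.46320364 -0.09730859  0.        ]
stand [ 0.64627168 -0.08757898  0.        ]
lamp [0.52303891 0.20324721 0.        ]
```

View pics/a1.png

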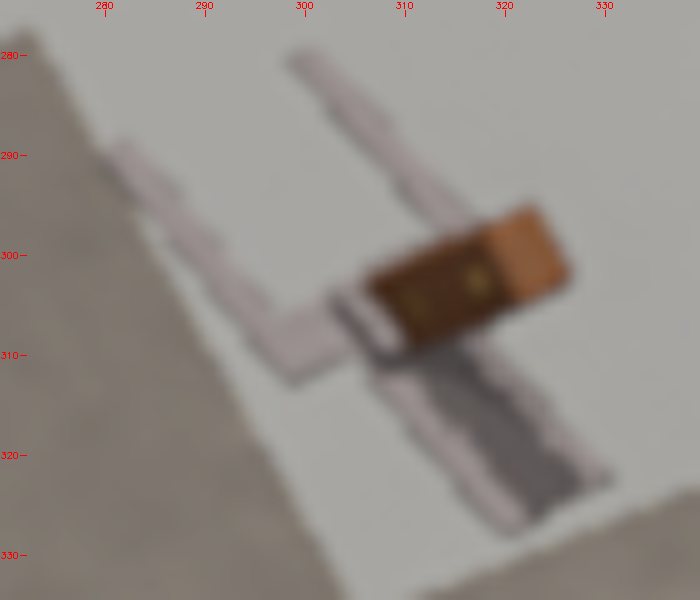

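View pics/a2.png

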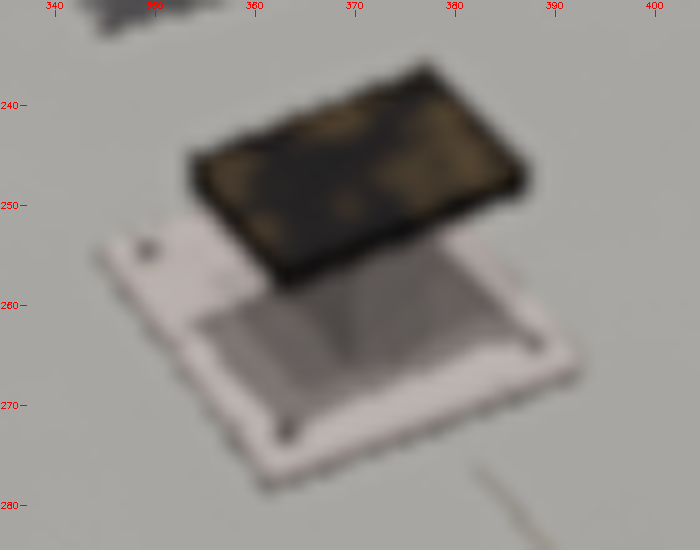

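View pics/a3.png

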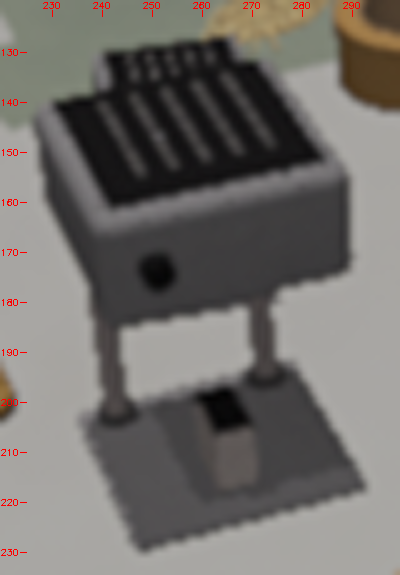

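View pics/a4.png

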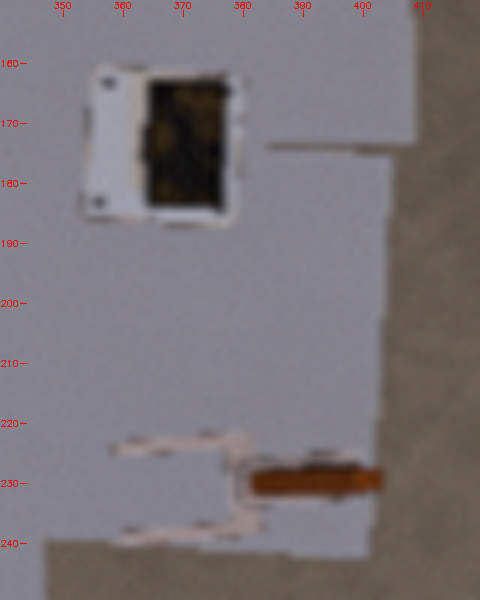

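View pics/a5.png

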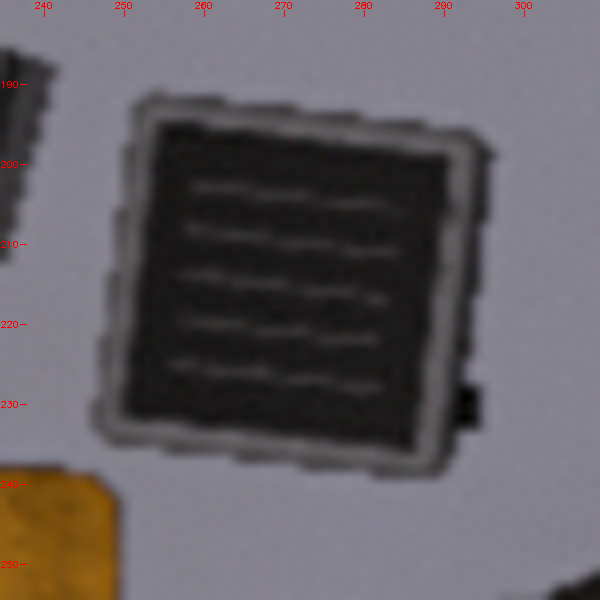

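```bash
cat > fit.py <<'E'
from h import *
m=1e-3
ax=np.array([-.616,0,.788]);pp=np.array([.788,0,.616])
E=np.array([-93,0,69.])
O={}
O['fork']=((.46,-.08,np.pi/2),[
('scene',(28,23,4),(281.3,289.3)),('scene',(28,-23,4),(300.3,280.2)),('scene',(-46,27,2),(298.8,312.3)),
('scene',(-100,13,2),(320.5,327.3)),('scene',(-100,-13,2),(330.5,322)),('scene',tuple(E),(322.4,300.3)),
('top',(28,-23,4),(358.5,224.3)),('top',(28,23,4),(360,239.6)),('top',(-46,27,4),(383,237.5)),('top',tuple(E),(402.3,229.6)),('top',(-46,-27,4),(381.2,222))])
O['stand']=((.65,-.09,np.pi/2),[
('scene',(45,40,8),(344,254.8)),('scene',(-35,40,8),(361.3,277)),('scene',(-35,-40,8),(382.6,266)),
('top',(45,-40,8),(355.5,161)),('top',(-35,-40,8),(380,163)),('top',(-35,40,8),(377.5,187)),('top',(45,40,8),(353.5,185.5))])
O['stone']=((.65,-.09,np.pi/2),[
('scene',(20,32,56),(354,245.3)),('scene',(-20,32,56),(363.5,256.5)),('scene',(-20,-32,56),(387.5,247)),('scene',(20,-32,56),(377,235.8)),
('top',(20,-32,56),(363.8,162.8)),('top',(-20,-32,56),(377.3,163)),('top',(-20,32,56),(376.3,184.3)),('top',(20,32,56),(363.5,184))])
O['lamp']=((.52,.2,np.pi/2),[
('scene',(76,60,8),(235.7,203)),('scene',(-40,60,8),(247.5,229.5)),('scene',(-40,-60,8),(292.5,216.8)),('scene',(76,-60,8),(278,192)),
('scene',(18,10,45),(259,199.3)),('scene',(18,-10,45),(264.5,197)),('scene',(-18,-10,45),(270,203.8)),('scene',(-18,10,45),(264.2,206.3)),
('scene',(-45,60,130),(244.5,185)),('scene',(-45,-60,130),(290,174.5)),
('top',(75,-60,197),(251.2,191)),('top',(-45,-60,197),(294,196.5)),('top',(-45,60,197),(290,239)),('top',(75,60,197),(246.5,234.5))])
def fit(p0,obs,cams=('scene','top')):
    obs=[o for o in obs if o[0] in cams]
    def f(p): return np.concatenate([proj(c,tf(p,[np.array(x)*m]))[0]-uv for c,x,uv in obs])
    s=least_squares(f,p0,loss='soft_l1',f_scale=1.); return s.x,f(s.x).reshape(-1,2)
if __name__=='__main__':
  for n,(p0,obs) in O.items():
    for cams in (('scene','top'),('scene',),('top',)):
        p,res=fit(p0,obs,cams); print(n,cams,p[:2].round(4),np.degrees(p[2]).round(2), '' if len(cams)<2 else res.round(1).tolist())
E
python3 fit.py
```

```text
fork ('scene', 'top') [ 0.4769 -0.0795] 95.43 [[0.2, -0.6], [-0.1, -0.9], [0.1, 1.2], [-0.3, 1.5], [0.8, 0.5], [1.0, -0.3], [-0.7, 0.5], [-0.9, 0.1], [0.0, 1.5], [-1.1, 0.2], [0.3, -0.5]]
fork ('scene',) [ 0.4768 -0.0787] 95.44 
fork ('top',) [ 0.4778 -0.0811] 95.6 
stand ('scene', 'top') [ 0.6524 -0.0796] 85.96 [[-0.1, -1.1], [-0.2, 0.6], [11.1, -0.1], [-0.8, -0.3], [0.4, -0.2], [0.8, 1.5], [-0.9, 0.8]]
stand ('scene',) [ 0.6511 -0.0794] 86.86 
stand ('top',) [ 0.6537 -0.0801] 85.81 
stone ('scene', 'top') [ 0.6514 -0.0814] 89.92 [[-1.1, -0.2], [-0.4, 0.1], [1.0, -0.8], [0.9, -0.6], [0.1, 0.2], [-0.1, 0.2], [0.7, 0.2], [0.2, 0.3]]
stone ('scene',) [ 0.6505 -0.0821] 90.58 
stone ('top',) [ 0.652  -0.0807] 89.01 
lamp ('scene', 'top') [0.5221 0.1865] 84.94 [[-1.3, -0.5], [0.0, 0.0], [1.9, -0.6], [0.5, -1.2], [-0.3, -0.8], [1.9, -0.6], [1.1, 0.8], [-0.9, 0.4], [-2.1, 4.3], [2.8, 1.9], [-1.2, 0.0], [0.8, -0.9], [0.1, 1.5], [-1.4, 1.5]]
lamp ('scene',) [0.5216 0.1872] 85.41 
lamp ('top',) [0.5235 0.1853] 84.56
```

```bash
sed -i 's/(382.6,266)/(392.6,266)/' fit.py; cat > ov.py <<'E'
from fit import *
def box(x0,x1,y0,y1,z0,z1):
    b=lambda z:[(x0,y0,z),(x1,y0,z),(x1,y1,z),(x0,y1,z),(x0,y0,z)]
    return [b(z0),b(z1)]+[[(x,y,z0),(x,y,z1)] for x in(x0,x1) for y in (y0,y1)]
M={'fork':box(-30,28,19,27,4,4)+box(-30,28,-27,-19,4,4)+box(-46,-30,-27,27,4,4)+box(-100,-46,-13,13,4,4)+[[tuple(E+s*7*np.array([0,1,0])+t*9*pp-k*80*ax) for s,t in((1,1),(1,-1),(-1,-1),(-1,1),(1,1))] for k in (0,1)],
'stand':box(-35,45,-40,40,0,8)+box(-18,18,-10,10,8,45),
'stone':box(-20,20,-32,32,45,56),
'lamp':box(-40,76,-60,60,0,8)+box(-18,18,-10,10,8,45)+box(-45,75,-60,60,130,197)}
col={'fork':(0,255,0),'stand':(255,80,0),'stone':(0,255,255),'lamp':(0,255,0)}
def lines(n,p,c,z=0.,M=M): return [(proj(c,tf(p,np.array(l)*m,z)),col[n]) for l in M[n]]
if __name__=='__main__':
  im={c:cv2.imread(f'pics/avg_{c}.png') for c in P}
  L={}
  for c in P:
    L[c]=[]
    for n,(p0,obs) in O.items():
      p,res=fit(p0,obs); 
      if c=='top':print(n,p[:2].round(4),np.degrees(p[2]).round(2))
      L[c]+=lines(n,p,c)
  crop(im['scene'],270,275,70,60,9,'pics/b1.png',L['scene'])
  crop(im['scene'],335,230,70,55,10,'pics/b2.png',L['scene'])
  crop(im['scene'],220,120,80,115,5,'pics/b3.png',L['scene'])
  crop(im['top'],340,150,80,100,6,'pics/b4.png',L['top'])
  crop(im['top'],235,180,75,75,6,'pics/b5.png',L['top'])
E
python3 ov.py
```

```text
fork [ 0.4769 -0.0795] 95.43
stand [ 0.6526 -0.0797] 85.97
stone [ 0.6514 -0.0814] 89.92
lamp [0.5221 0.1865] 84.94
```

View pics/b1.png

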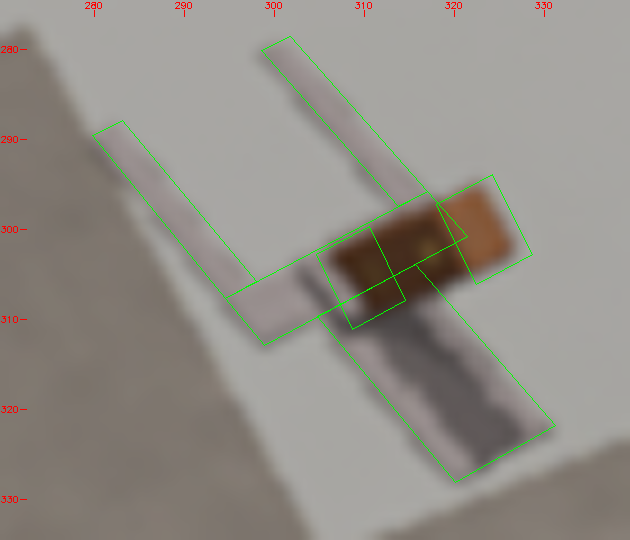

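View pics/b2.png

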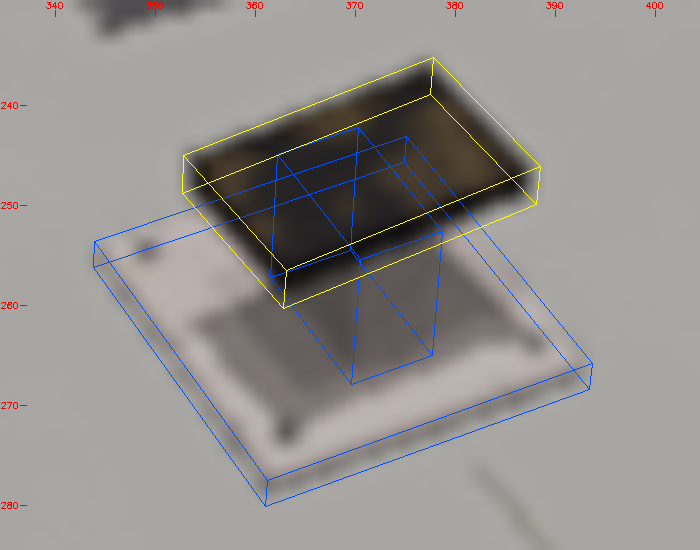

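View pics/b3.png

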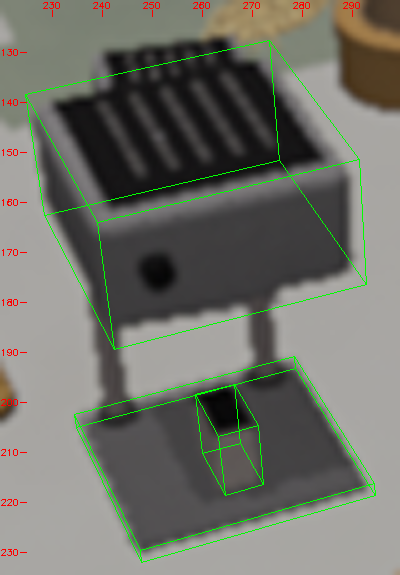

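View pics/b4.png

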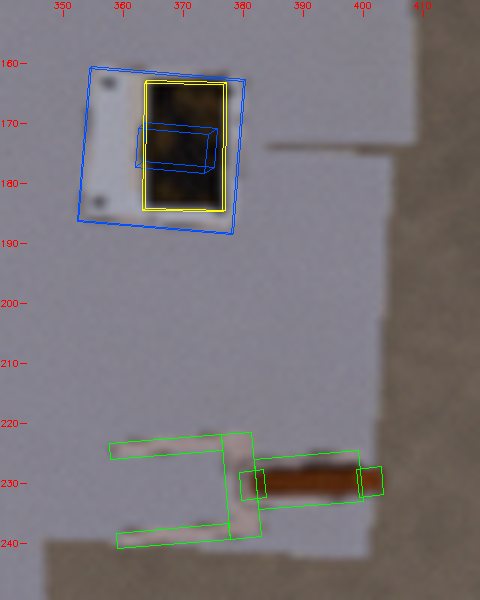

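View pics/b5.png

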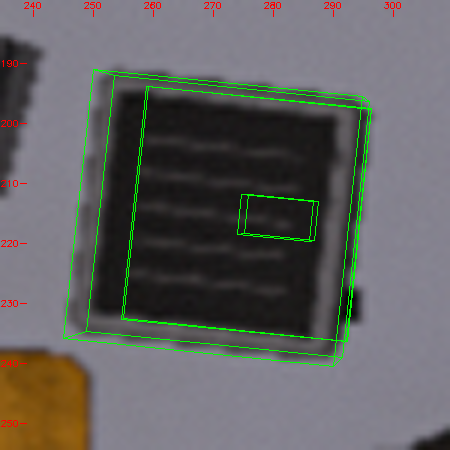

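```bash
cat > ref.py <<'E'
from ov import *
from scipy.ndimage import map_coordinates, gaussian_filter
# edges (model mm) considered, per camera: silhouette edges
def ed(a,b): return (np.array(a,float),np.array(b,float))
S={}
z=56;S['stone']={'scene':[ed((20,32,z),(20,-32,z)),ed((20,-32,z),(-20,-32,z)),ed((20,32,z),(-20,32,z)),ed((-20,32,45),(-20,-32,45))],
 'top':[ed((20,32,z),(20,-32,z)),ed((20,-32,z),(-20,-32,z)),ed((20,32,z),(-20,32,z)),ed((-20,32,z),(-20,-32,z))]}
S['stand']={'scene':[ed((45,40,8),(-35,40,8)),ed((-35,40,8),(-35,-40,8))],
 'top':[ed((45,40,8),(45,-40,8)),ed((45,-40,8),(-35,-40,8)),ed((45,40,8),(-35,40,8)),ed((-35,40,8),(-35,-40,8))]}
S['lampfoot']={'scene':[ed((76,60,8),(-40,60,8)),ed((-40,60,4),(-40,-60,4)),ed((-40,-60,8),(76,-60,8))],'top':[]}
S['lamphead']={'scene':[ed((-45,60,130),(-45,-60,130))],'top':[ed((-45,60,130),(-45,-60,130)),ed((-45,-60,197),(75,-60,197)),ed((-45,60,197),(75,60,197)),ed((75,60,197),(75,-60,197))]}
def refine(key,p0,im,cams=('scene','top'),rng=3.,it=6,sign=None,z=0.,verbose=0):
    p=np.array(p0,float); g={c:gaussian_filter(cv2.cvtColor(im[c],6).astype(float),.7) for c in cams}
    sc=0.
    for k in range(it):
        obs=[]
        for c in cams:
            for a,b in S[key][c]:
                n=max(8,int(np.linalg.norm(b-a)/3)); ts=np.linspace(.12,.88,n); X=a+(b-a)*ts[:,None]
                uv=proj(c,tf(p,X*m,z)); d=uv[-1]-uv[0]; d/=np.linalg.norm(d); nn=np.array([-d[1],d[0]])
                s=np.arange(-rng,rng+.01,.25); pr=np.array([map_coordinates(g[c],[(u[1]+s*nn[1]),(u[0]+s*nn[0])],order=3) for u in uv])
                gr=np.abs(np.gradient(pr.mean(0)))   # one shift per edge end-half to stay robust
                for half in (slice(0,n//2),slice(n//2,n)):
                    gr=np.abs(np.gradient(pr[half].mean(0),.25)); w=gr*(gr>.5*gr.max()); j=int(gr.argmax()); w[np.abs(np.arange(len(s))-j)>5]=0
                    sh=(w*s).sum()/w.sum(); obs.append((c,X[half].mean(0),uv[half].mean(0),nn,sh))
        f=lambda q:np.array([nn@(proj(c,tf(q[:3],[x*m],z))[0]-u)-sh for c,x,u,nn,sh in obs])
        s_=least_squares(f,p,loss='soft_l1',f_scale=.5); p=s_.x
    if verbose: print(key,[round(float(v),2) for v in f(p)])
    return p
if __name__=='__main__':
    im={c:cv2.imread(f'pics/avg_{c}.png') for c in P}
    for k,n in dict(stone='stone',stand='stand',lampfoot='lamp',lamphead='lamp').items():
        p0=fit(*O[n])[0]
        for cams in (('scene','top'),('scene',),('top',)):
            if any(S[k][c] for c in cams) and not(k=='lamphead' and cams==('scene',)):
                p=refine(k,p0,im,cams,verbose=len(cams)>1); print(k,cams,p[:2].round(4),np.degrees(p[2]).round(2))
E
python3 ref.py
```

```text
stone [-0.62, -0.62, -0.28, -0.17, -1.25, -1.38, 0.92, 1.13, -0.04, -0.02, 0.51, 0.87, 0.73, 0.74, 0.01, -0.13]
stone ('scene', 'top') [ 0.6502 -0.0807] 89.23
stone ('scene',) [ 0.6482 -0.0798] 89.1
stone ('top',) [ 0.6523 -0.0809] 89.14
stand [-1.78, 1.68, -0.7, 0.06, -0.3, -0.28, -3.43, -0.77, 0.7, 2.38, 0.97, 2.05]
stand ('scene', 'top') [ 0.6562 -0.0791] 83.75
stand ('scene',) [ 0.6583 -0.0785] 93.34
stand ('top',) [ 0.6553 -0.0779] 79.34
lampfoot [0.48, 0.46, 0.01, -0.01, 0.52, 0.61]
lampfoot ('scene', 'top') [0.5205 0.1884] 84.16
lampfoot ('scene',) [0.5205 0.1884] 84.16
lamphead [2.48, 2.62, -0.34, -0.0, 0.14, 0.03, -0.04, -0.12, -0.18, -0.28]
lamphead ('scene', 'top') [0.5232 0.1854] 84.21
lamphead ('top',) [0.5232 0.1849] 84.35
```

```bash
cat > pl.py <<'E'
import numpy as np
from scipy.spatial.transform import Rotation as Rn
def st():
    from plant import r
    o=r.observe(); q=o['tool_rot']; return o,np.array(o['eef_pos']),Rn.from_quat([q[1],q[2],q[3],q[0]])
def Rfork(yaw): return Rn.from_euler('z',yaw)
GR=np.array([-.072,0,.042]); D=np.array([.6157,0,-.788])
def toolR(yaw,s=1):
    z=np.array([0,s,0.]); x=D/np.linalg.norm(D); y=np.cross(z,x); return Rfork(yaw)*Rn.from_matrix(np.c_[x,y,z])
def tcp(fork,yaw,adv=.019): # fork origin xyz
    return np.asarray(fork)+Rfork(yaw).apply(GR+D*adv)
def delta(p,R,pt,Rt):
    # translate first in present axes, then rotate
    print('trans(tool,mm)',(R.inv().apply(pt-p)*1e3).round(1),'rotvec(tool)',(R.inv()*Rt).as_rotvec().round(4), 'world',((pt-p)*1e3).round(1))
E
python3 - <<'E'
from pl import *
o,p,R=st(); print(o['time'],R.as_matrix().round(3))
yaw=np.radians(95.4); f=[.477,-.0795,0]
for s in (1,-1): delta(p,R,tcp(f,yaw,-.08),toolR(yaw,s))
print(tcp(f,yaw,-.08),tcp(f,yaw))
E
```

```text
1.5 [[-0.    -0.973  0.233]
 [-0.     0.233  0.973]
 [-1.     0.    -0.   ]]
trans(tool,mm) [ 126.2 -521.6 -631.1] rotvec(tool) [-1.8203 -0.6268 -0.4484] world [ 360.5 -735.2 -126.2]
trans(tool,mm) [ 126.2 -521.6 -631.1] rotvec(tool) [ 1.1935 -0.411   0.5746] world [ 360.5 -735.2 -126.2]
[ 0.4884112  -0.20021786  0.10504   ] [ 0.48267489 -0.13953408  0.027028  ]
```

>>> drive_tool --targets '[[[0,-26,-31.5],[0,0,0],0],[[0,-26,-31.5],[0,0,0],0],[[0,-26,-31.5],[0,0,0],0],[[0,-26,-31.5],[0,0,0],0],[[0,-26,-31.5],[0,0,0],0],[[0,-26,-31.5],[0,0,0],0],[[0,-26,-31.5],[0,0,0],0],[[0,-26,-31.5],[0,0,0],0],[[0,-26,-31.5],[0,0,0],0],[[0,-26,-31.5],[0,0,0],0],[[0,-26,-31.5],[0,0,0],0],[[0,-26,-31.5],[0,0,0],0],[[0,-26,-31.5],[0,0,0],0],[[0,-26,-31.5],[0,0,0],0],[[0,-26,-31.5],[0,0,0],0],[[0,-26,-31.5],[0,0,0],0],[[0,-26,-31.5],[0,0,0],0],[[0,-26,-31.5],[0,0,0],0],[[0,-26,-31.5],[0,0,0],0],[[0,-26,-31.5],[0,0,0],0]]'

```text
time: 3.5
eef_pos: [0.4877, -0.2005, 0.2313]
tool_rot: [0.555, -0.438, 0.555, 0.438]
force: [1.2, 0.2, 0.3]
width: 0.0853
```

>>> drive_tool --targets '[[[0,0,0],[0.119,-0.041,0.057],0],[[0,0,0],[0.119,-0.041,0.057],0],[[0,0,0],[0.119,-0.041,0.057],0],[[0,0,0],[0.119,-0.041,0.057],0],[[0,0,0],[0.119,-0.041,0.057],0],[[0,0,0],[0.119,-0.041,0.057],0],[[0,0,0],[0.119,-0.041,0.057],0],[[0,0,0],[0.119,-0.041,0.057],0],[[0,0,0],[0.119,-0.041,0.057],0],[[0,0,0],[0.119,-0.041,0.057],0]]'

```text
time: 4.5
eef_pos: [0.4875, -0.1991, 0.2311]
tool_rot: [0.658, 0.198, 0.678, 0.261]
force: [0.3, -0.3, -0.3]
width: 0.0855
```

```bash
python3 - <<'E'
from pl import *
o,p,R=st(); print(o['time'],p,o['joints'].round(2),o['force'])
yaw=np.radians(95.4); f=[.477,-.0795,0]
delta(p,R,tcp(f,yaw,-.07),toolR(yaw,-1))
E
```

```text
4.5 [ 0.48747029 -0.19911816  0.23107155] [-0.77  0.65  0.12  1.58  0.41  0.6 ] [ 0.25007421 -0.33135215 -0.29395318]
trans(tool,mm) [108.7 -78.3   0.7] rotvec(tool) [-0.0004  0.0019  0.0018] world [   0.4    5.  -133.9]
```

>>> drive_tool --targets '[[[18,-13,0],[0,0,0],0],[[18,-13,0],[0,0,0],0],[[18,-13,0],[0,0,0],0],[[18,-13,0],[0,0,0],0],[[18,-13,0],[0,0,0],0],[[18,-13,0.7],[0,0.002,0.002],0],[[0,0,0],[0,0,0],0]]'

```text
time: 5.2
eef_pos: [0.4865, -0.1931, 0.0957]
tool_rot: [0.656, 0.198, 0.68, 0.263]
force: [-0.8, 0.7, 0.6]
width: 0.0853
```

```bash
python3 - <<'E'
from pl import *
from h import *
o,p,R=st(); print(o['time'],p,o['joints'].round(2),o['force'])
yaw=np.radians(95.4); f=[.477,-.0795,0]
delta(p,R,tcp(f,yaw,.019),toolR(yaw,-1))
im=grab(1)
crop(im['scene'],260,240,100,100,6,'pics/c1.png'); crop(im['top'],330,190,100,80,6,'pics/c2.png')
E
```

```text
5.2 [ 0.48651825 -0.19312913  0.09571004] [-0.76  0.77 -0.02  1.31  0.41  0.6 ] [-0.77954268  0.70620754  0.57208542]
trans(tool,mm) [87.2 -0.1  1.6] rotvec(tool) [ 0.0025 -0.0044 -0.0013] world [ -3.8  53.6 -68.7]
```

View pics/c1.png

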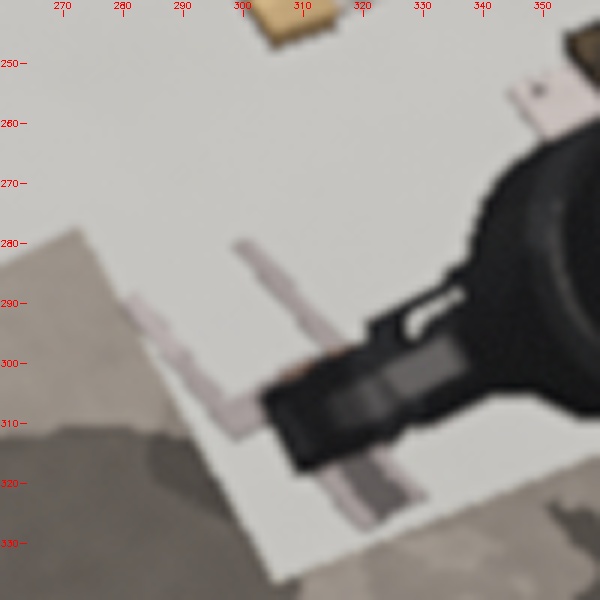

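View pics/c2.png

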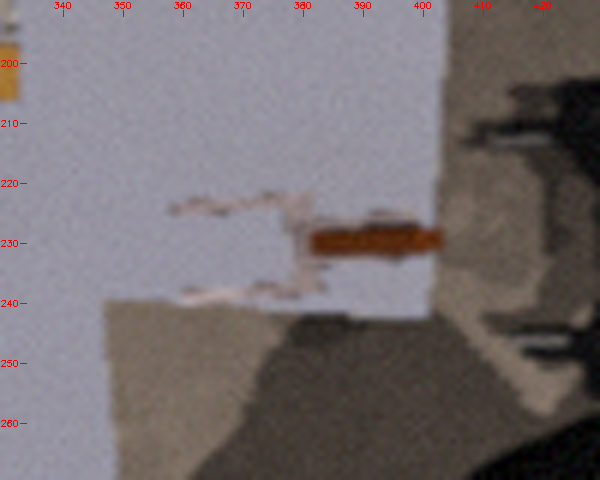

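>>> drive_tool --force 80 --targets '[[[15,0,0.3],[0,-0.002,0],0],[[15,0,0.3],[0,-0.002,0],0],[[15,0,0.3],[0,0,0],0],[[15,0,0.3],[0,0,0],0],[[15,0,0.4],[0,0,0],0],[[12,0,0],[0,0,0],0],[[0,0,0],[0,0,0],0],[[0,0,0],[0,0,0],0.5],[[0,0,0],[0,0,0],0.7],[[0,0,0],[0,0,0],1],[[0,0,0],[0,0,0],1],[[0,0,0],[0,0,0],1],[[0,0,0],[0,0,0],1],[[0,0,0],[0,0,0],1]]'

```text
time: 6.7
eef_pos: [0.4846, -0.1411, 0.0298]
tool_rot: [0.659, 0.197, 0.677, 0.262]
force: [-1.6, -1.8, 4.7]
width: 0.0132
```

```bash
python3 - <<'E'
from pl import *
from h import *
o,p,R=st(); print(o['time'],p,o['joints'].round(2),o['force'],o['width'])
yaw=np.radians(95.4); f=[.477,-.0795,0]
delta(p,R,tcp(f,yaw,.019),toolR(yaw,-1))
im=grab(1)
crop(im['scene'],260,240,100,100,6,'pics/d1.png'); crop(im['top'],330,190,100,80,6,'pics/d2.png')
E
```

```text
6.7 [ 0.48456176 -0.14113753  0.02976184] [-0.7   0.8  -0.17  1.11  0.45  0.66] [-1.57872096 -1.82583766  4.7121598 ] 0.013178938696224619
trans(tool,mm) [ 3.2 -0.3 -1.7] rotvec(tool) [0.0042 0.0026 0.0023] world [-1.9  1.6 -2.7]
```

View pics/d1.png

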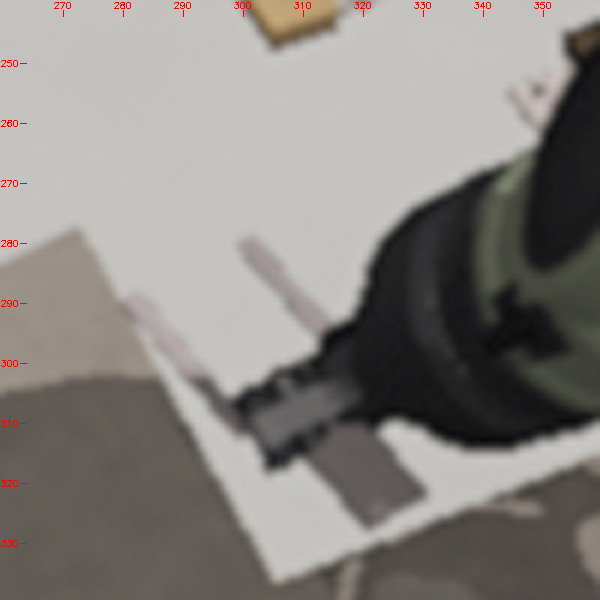

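View pics/d2.png

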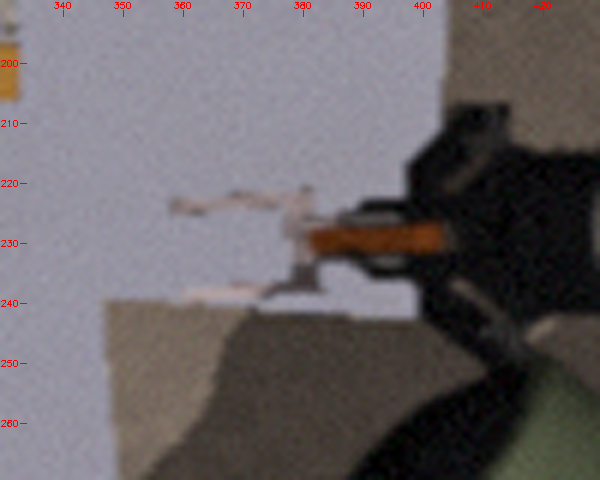

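```bash
cat >> pl.py <<'E'
import json
def save_T(x_along, z0=0.):
    o,p,R=st(); M=R.as_matrix(); y=-M[:,2]; x=np.cross(y,[0,0,1]); x/=np.linalg.norm(x); y=np.cross([0,0,1],x)
    ref=np.array([.477,x_along,z0]); # point; project onto tool plane
    f=ref-y*((ref-p)@y); f[2]=z0
    Rf=Rn.from_matrix(np.c_[x,y,[0,0,1]])
    np.savez('T.npz',t=R.inv().apply(f-p),q=(R.inv()*Rf).as_quat()); print('fork',f,np.degrees(np.arctan2(x[1],x[0])))
def fk():
    o,p,R=st(); T=np.load('T.npz'); f=p+R.apply(T['t']); Rf=R*Rn.from_quat(T['q'])
    return o,p,R,f,Rf
def go(f_t,yaw_deg):
    """deltas for fork pose target: translation (in tool axes now) with constant orientation, then rotation pivot TCP"""
    o,p,R,f,Rf=fk(); T=np.load('T.npz'); Rt=Rn.from_euler('z',yaw_deg,degrees=True)*Rn.from_quat(T['q']).inv()
    pt=np.asarray(f_t)-Rt.apply(T['t'])
    print('t',o['time'].__round__(2),'fork now',f.round(4),'ypr',Rf.as_euler('ZYX',degrees=True).round(2),'F',o['force'].round(1),'w',round(o['width'],4))
    delta(p,R,pt,Rt)
E
python3 - <<'E'
from pl import *; from h import *
save_T(-.0795)
go([.479,-.0795,.04],95.4)
print(back('top',(393,136),.02),back('top',(323,152),.1), back('scene',(355,215)))
E
```

```text
fork [ 0.47861966 -0.07934413  0.        ] 95.49715795935172
t 6.8 fork now [ 0.4786 -0.0793 -0.    ] ypr [95.5  0.   0. ] F [-0.3 -2.1  4.4] w 0.0129
trans(tool,mm) [-31.7  24.4   0.4] rotvec(tool) [ 0.0013 -0.001  -0.    ] world [ 0.3 -0.2 40. ]
[ 0.77213586 -0.15412206  0.02      ] [0.70876703 0.06184314 0.1       ] [0.71543554 0.07952877 0.        ]
```

>>> drive_tool --targets '[[[-4,3,0],[0,0,0],1],[[-6,4.7,0],[0,0,0],1],[[-6,4.7,0],[0,0,0],1],[[-6,4.7,0],[0,0,0],1],[[-6,4.7,0],[0,0,0],1],[[-3.7,2.6,0],[0,0,0],1],[[0,0,0],[0,0,0],1],[[0,0,0],[0,0,0],1]]'

```text
time: 7.6
eef_pos: [0.4843, -0.1411, 0.0695]
tool_rot: [0.659, 0.197, 0.677, 0.262]
force: [-0.7, -0.4, -1.5]
width: 0.0131
```

```bash
python3 - <<'E'
from pl import *; from ov import *
go([.651,-.160,.033],89.2)
o,p,R,f,Rf=fk(); yw=Rf.as_euler('ZYX')[0]
im=grab(2)
crop(im['scene'],260,230,110,100,7,'pics/e1.png',lines('fork',(f[0],f[1],yw),'scene',f[2])); crop(im['top'],330,190,100,80,7,'pics/e2.png',lines('fork',(f[0],f[1],yw),'top',f[2]))
E
```

```text
t 7.6 fork now [ 0.4783 -0.0793  0.0398] ypr [ 9.552e+01 -2.000e-02 -0.000e+00] F [-0.7 -0.4 -1.5] w 0.0131
trans(tool,mm) [-53.4 -80.8 157.2] rotvec(tool) [ 0.087  -0.0677 -0.0008] world [165.8 -81.   -6.8]
```

View pics/e1.png

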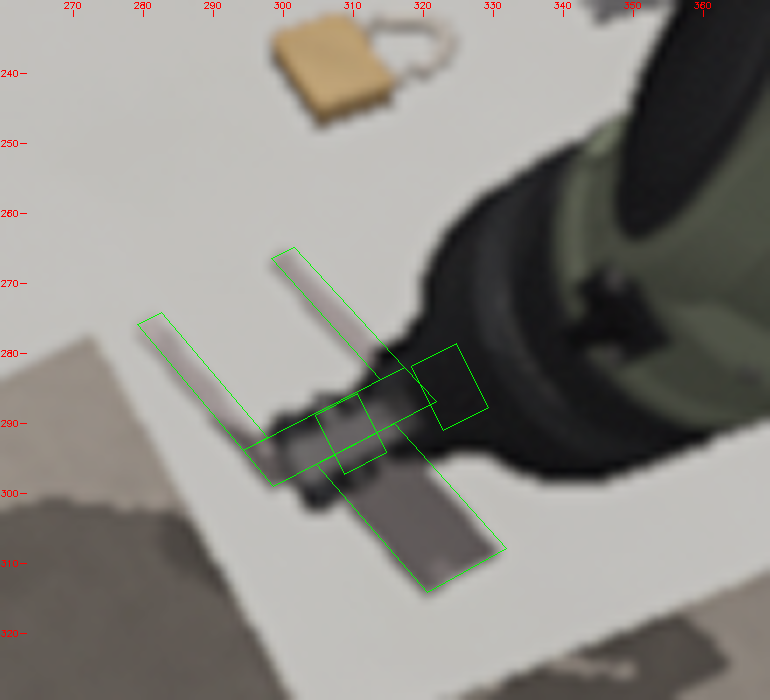

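View pics/e2.png

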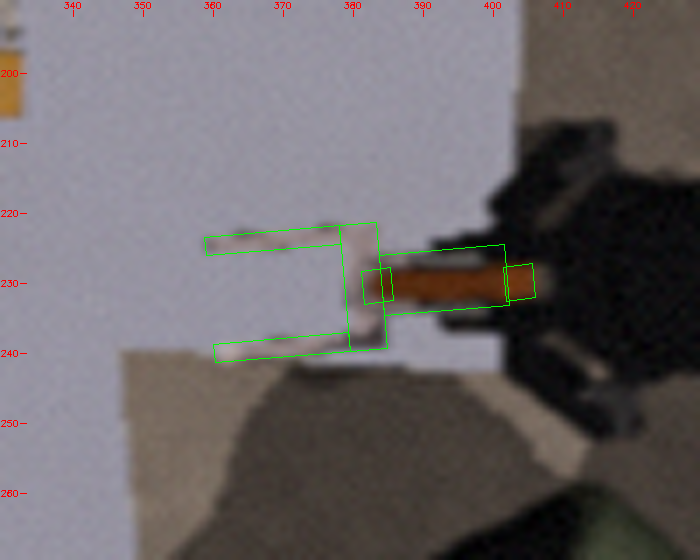

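```bash
python3 - <<'E'
from pl import *
o,p,R,f,Rf=fk()
for w in ([0,-81,0],[165.8,0,-6.8]): print(R.inv().apply(w).round(1))
E
```

```text
[-49.6 -63.6  -7.8]
[ -3.9 -17.1 165. ]
```

>>> drive_tool --targets '[[[-10,-12.7,-1.6],[0,0,0],1],[[-10,-12.7,-1.6],[0,0,0],1],[[-10,-12.7,-1.6],[0,0,0],1],[[-10,-12.7,-1.6],[0,0,0],1],[[-10,-12.7,-1.6],[0,0,0],1],[[-0.4,-1.7,16.5],[0,0,0],1],[[-0.4,-1.7,16.5],[0,0,0],1],[[-0.4,-1.7,16.5],[0,0,0],1],[[-0.4,-1.7,16.5],[0,0,0],1],[[-0.4,-1.7,16.5],[0,0,0],1],[[-0.4,-1.7,16.5],[0,0,0],1],[[-0.4,-1.7,16.5],[0,0,0],1],[[-0.4,-1.7,16.5],[0,0,0],1],[[-0.4,-1.7,16.5],[0,0,0],1],[[-0.4,-1.7,16.5],[0,0,0],1],[[0,0,0],[0.044,-0.034,0],1],[[0,0,0],[0.043,-0.034,0],1],[[0,0,0],[0,0,0],1],[[0,0,0],[0,0,0],1]]'

```text
time: 9.7
eef_pos: [0.6495, -0.2221, 0.0633]
tool_rot: [0.672, 0.234, 0.666, 0.226]
force: [0.4, -0.4, -1.0]
width: 0.0128
```

```bash
python3 - <<'E'
from pl import *; from ov import *
go([.651,-.160,.033],89.2)
o,p,R,f,Rf=fk(); yw=Rf.as_euler('ZYX')[0]; print(o['joints'].round(2))
im=grab(4)
for c in im: cv2.imwrite(f'pics/pre_{c}.png',im[c])
L={c:lines('fork',(f[0],f[1],yw),c,f[2])+lines('stone',(.651,-.081,np.radians(89.2)),c) for c in im}
crop(im['scene'],320,220,100,80,8,'pics/f1.png',L['scene']); crop(im['top'],340,145,90,60,8,'pics/f2.png',L['top'])
E
```

```text
t 9.7 fork now [ 0.6503 -0.16    0.0337] ypr [ 8.923e+01 -9.000e-02  4.000e-02] F [ 0.4 -0.4 -1. ] w 0.0128
trans(tool,mm) [ 0.4 -0.3  0.7] rotvec(tool) [ 0.     -0.0008 -0.0016] world [ 0.7  0.  -0.6]
[-0.66  1.03  0.45  1.43  0.52  0.81]
```

View pics/f1.png

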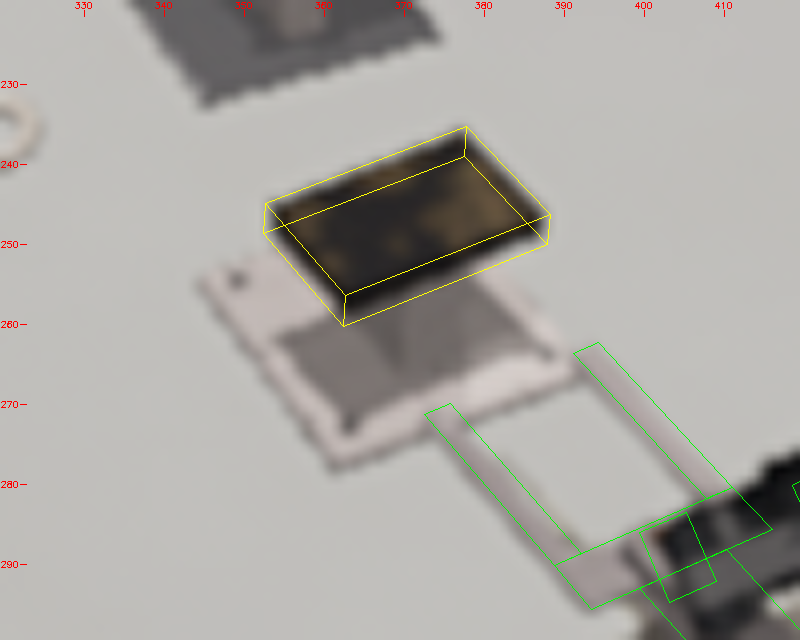

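View pics/f2.png

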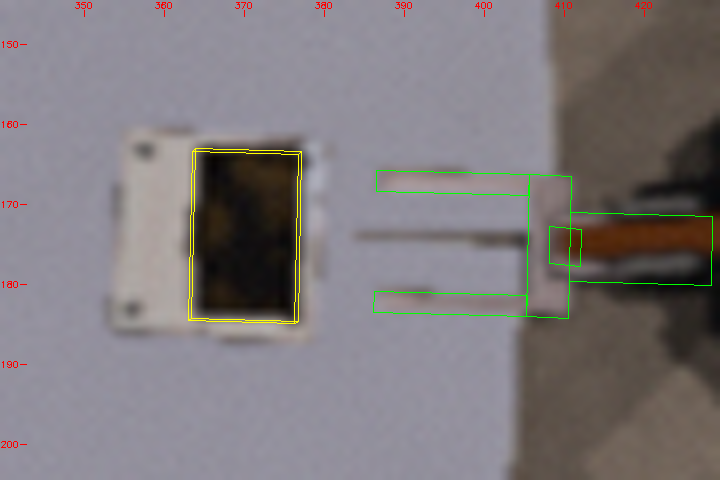

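```bash
python3 - <<'E'
from pl import *
go([.651,-.081,.033],89.2)
o,p,R,f,Rf=fk(); print(R.inv().apply([0,0,10]).round(2))
E
```

```text
t 10.1 fork now [ 0.6508 -0.16    0.0336] ypr [ 8.92e+01 -6.00e-02  0.00e+00] F [-0.5  0.3 -1.9] w 0.0132
trans(tool,mm) [49.  62.  -0.9] rotvec(tool) [ 0.     -0.     -0.0011] world [ 0.2 79.  -0.5]
[-7.89  6.15  0.05]
```

>>> drive_tool --targets '[[[4.1,5.2,0],[0,0,0],1],[[4.1,5.2,0],[0,0,0],1],[[4.1,5.2,0],[0,0,0],1],[[4.1,5.2,0],[0,0,0],1],[[4.1,5.2,-0.1],[0,0,0],1],[[4.1,5.2,-0.1],[0,0,0],1],[[4.1,5.2,-0.1],[0,0,0],1],[[4.1,5.2,-0.1],[0,0,0],1],[[4.1,5.2,-0.1],[0,0,0],1],[[4.1,5.2,-0.1],[0,0,0],1],[[4.1,5.2,-0.1],[0,0,0],1],[[3.9,4.8,0],[0,0,0],1],[[0,0,0],[0,0,0],1],[[0,0,0],[0,0,0],1]]'

```text
time: 11.5
eef_pos: [0.6503, -0.143, 0.0629]
tool_rot: [0.672, 0.234, 0.666, 0.226]
force: [-0.1, 0.2, -1.7]
width: 0.0129
```

```bash
python3 - <<'E'
from pl import *; from ov import *
go([.651,-.081,.036],89.2)
o,p,R,f,Rf=fk(); yw=Rf.as_euler('ZYX')[0]
im=grab(3)
L={c:lines('fork',(f[0],f[1],yw),c,f[2])+lines('stone',(.651,-.081,np.radians(89.2)),c) for c in im}
crop(im['scene'],330,220,90,80,8,'pics/g1.png',L['scene']); crop(im['top'],340,145,90,60,8,'pics/g2.png')
E
```

```text
t 11.5 fork now [ 0.6512 -0.0809  0.0332] ypr [ 8.92e+01 -5.00e-02  0.00e+00] F [-0.1  0.2 -1.7] w 0.0129
trans(tool,mm) [-2.3  1.7 -0.2] rotvec(tool) [ 0.     -0.     -0.0009] world [-0.2 -0.   2.9]
```

View pics/g1.png

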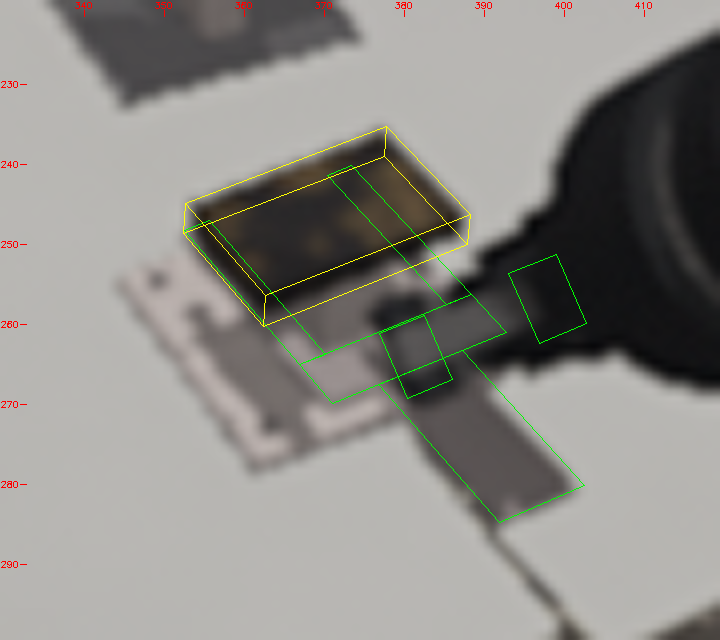

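View pics/g2.png

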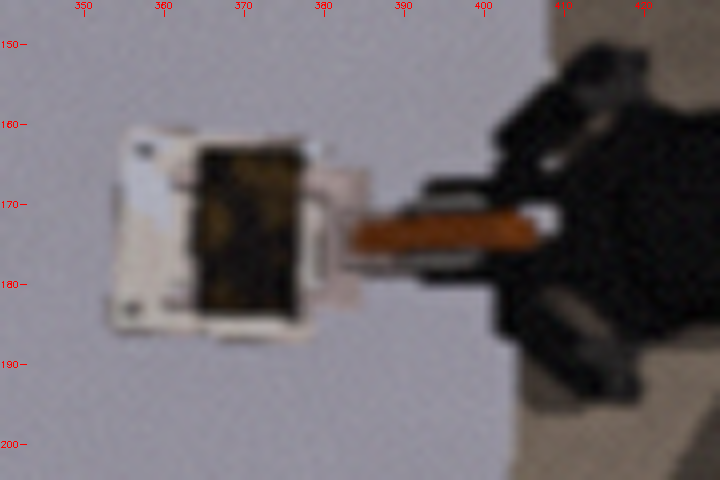

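>>> drive_tool --targets '[[[-1.6,1.2,0],[0,0,0],1],[[-1.6,1.2,0],[0,0,0],1],[[-1.6,1.2,0],[0,0,0],1],[[-1.2,0.9,0],[0,0,0],1],[[-0.8,0.6,0],[0,0,0],1],[[-0.8,0.6,0],[0,0,0],1],[[-0.8,0.6,0],[0,0,0],1],[[-1.2,0.9,0],[0,0,0],1],[[-1.6,1.2,0],[0,0,0],1],[[-2.4,1.9,0],[0,0,0],1],[[-3.2,2.5,0],[0,0,0],1],[[-4,3.1,0],[0,0,0],1],[[-4,3.1,0],[0,0,0],1],[[-4,3.1,0],[0,0,0],1],[[-3.2,2.5,0],[0,0,0],1],[[-1.6,1.2,0],[0,0,0],1],[[0,0,0],[0,0,0],1],[[0,0,0],[0,0,0],1]]'

```text
time: 13.6
eef_pos: [0.65, -0.1434, 0.1051]
tool_rot: [0.672, 0.234, 0.666, 0.226]
force: [-0.3, 0.0, -2.4]
width: 0.0133
```

```bash
python3 - <<'E'
from pl import *; from ref import *
go([.51,-.081,.075],84.2)
o,p,R,f,Rf=fk(); yw=Rf.as_euler('ZYX')[0]
im=grab(4)
dz=f[2]+.004-.045
for cams in (('scene','top'),('top',),('scene',)):
    q=refine('stone',(.651,-.081,np.radians(89.2)),im,cams,z=dz,verbose=1); print(q[:2],np.degrees(q[2]))
L={c:lines('fork',(f[0],f[1],yw),c,f[2])+lines('stone',(.651,-.081,np.radians(89.2)),c,dz) for c in im}
crop(im['scene'],330,190,90,80,8,'pics/i1.png',L['scene']); crop(im['top'],340,145,90,60,8,'pics/i2.png',L['top'])
E
```

```text
t 13.6 fork now [ 0.6509 -0.0813  0.0754] ypr [ 8.919e+01 -6.000e-02  1.000e-02] F [-0.3  0.  -2.4] w 0.0133
trans(tool,mm) [  -1.2   -0.9 -146.3] rotvec(tool) [ 0.0686 -0.0536 -0.0015] world [-146.3    0.7   -0.3]
stone [-0.88, -1.29, -0.1, -0.24, -1.23, -1.26, 1.02, 0.91, 0.25, 1.03, 0.76, 0.75, 0.49, 0.33, -0.46, -0.59]
[ 0.64946885 -0.08021902] 91.27798645803053
stone [0.36, 0.57, 0.11, 0.19, -0.08, -0.23, -0.42, -0.47]
[ 0.65120361 -0.08047519] 90.54804346543057
stone [-1.11, -1.18, 0.6, 0.52, -0.48, -0.49, 0.76, 0.96]
[ 0.64763037 -0.08002311] 90.0694524689265
```

View pics/i1.png

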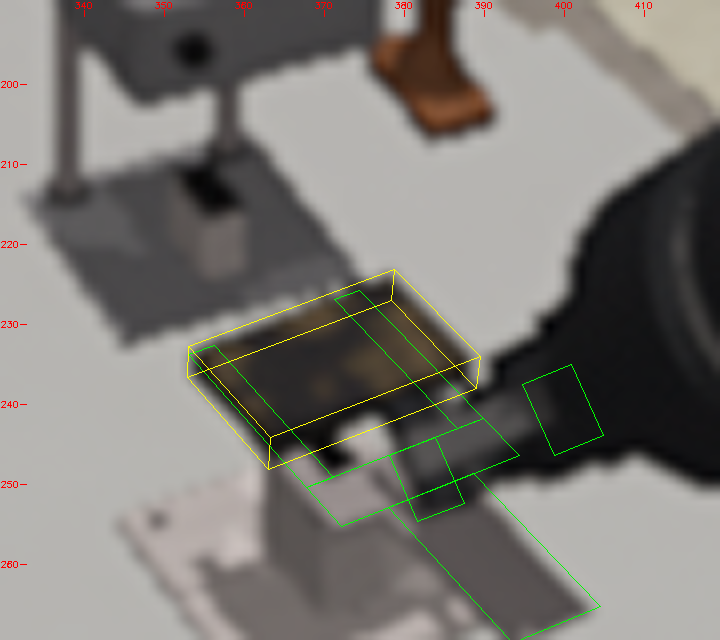

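View pics/i2.png

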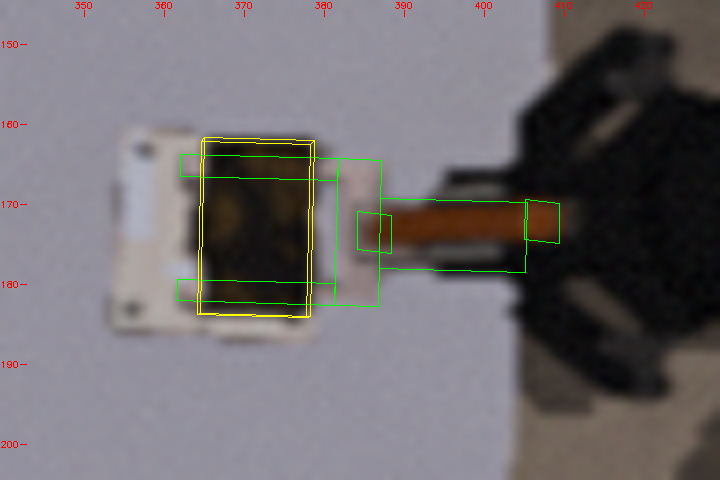

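```bash
python3 - <<'E'
from pl import *
o,p,R,f,Rf=fk()
for w in ([-144,0,0],[0,100,0],[0,0,-15]): print(R.inv().apply(w).round(2))
E
```

```text
[  -1.78   -1.21 -143.98]
[61.46 78.87 -1.42]
[11.83 -9.22 -0.07]
```

>>> drive_tool --targets '[[[0,0,-3],[0,0,0],1],[[-0.1,-0.1,-6],[0,0,0],1],[[-0.1,-0.1,-9],[0,0,0],1],[[-0.2,-0.1,-12],[0,0,0],1],[[-0.2,-0.1,-14],[0,0,0],1],[[-0.2,-0.1,-14],[0,0,0],1],[[-0.2,-0.1,-14],[0,0,0],1],[[-0.2,-0.1,-14],[0,0,0],1],[[-0.2,-0.1,-14],[0,0,0],1],[[-0.2,-0.1,-12],[0,0,0],1],[[-0.1,-0.1,-10],[0,0,0],1],[[-0.1,-0.1,-8],[0,0,0],1],[[-0.1,-0.1,-6],[0,0,0],1],[[0,0,-4],[0,0,0],1],[[0,0,-3],[0,0,0],1],[[0,0,0],[0,0,0],1]]'

```text
time: 15.6
eef_pos: [0.507, -0.1435, 0.1053]
tool_rot: [0.672, 0.234, 0.666, 0.226]
force: [-0.3, -0.7, -1.5]
width: 0.0132
```

```bash
python3 - <<'E'
from pl import *; from ref import *
o,p,R,f,Rf=fk(); print(o['joints'].round(2), R.inv().apply([0,100,-15]).round(2))
go([.507,.045,.06],84.2)
E
```

```text
[-0.7   0.7  -0.13  1.2   0.5   0.76] [73.29 69.65 -1.5 ]
t 15.6 fork now [ 0.5078 -0.0814  0.0756] ypr [ 8.918e+01 -6.000e-02  0.000e+00] F [-0.3 -0.7 -1.5] w 0.0132
trans(tool,mm) [90.1 90.4 -8.1] rotvec(tool) [ 0.0685 -0.0534 -0.0015] world [ -6.2 126.8 -15.5]
```

>>> drive_tool --targets '[[[2,2,-0.2],[0,0,0],1],[[4,4,-0.4],[0,0,0],1],[[6,6,-0.5],[0,0,0],1],[[8,8,-0.7],[0,0,0],1],[[9,9,-0.8],[0,0,0],1],[[9,9,-0.8],[0,0,0],1],[[9,9,-0.8],[0,0,0],1],[[9,9,-0.8],[0,0,0],1],[[9,9,-0.8],[0,0,0],1],[[8,8,-0.7],[0,0,0],1],[[6,6,-0.5],[0,0,0],1],[[5,5,-0.4],[0,0,0],1],[[4,4,-0.4],[0,0,0],1],[[2,2,-0.2],[0,0,0],1],[[0,0,0],[0.009,-0.007,0],1],[[0,0,0],[0.018,-0.014,0],1],[[0,0,0],[0.018,-0.014,-0.001],1],[[0,0,0],[0.014,-0.011,0],1],[[0,0,0],[0.009,-0.007,0],1],[[0,0,0],[0,0,0],1]]'

```text
time: 17.6
eef_pos: [0.5007, -0.0172, 0.0897]
tool_rot: [0.681, 0.262, 0.655, 0.196]
force: [-0.2, -0.4, -2.4]
width: 0.0129
```

```bash
python3 - <<'E'
from pl import *; from ref import *
go([.5215,.1875,.055],84.2)
o,p,R,f,Rf=fk(); yw=Rf.as_euler('ZYX')[0];print(o['joints'].round(2))
im=grab(4)
for c in im: cv2.imwrite(f'pics/lp_{c}.png',im[c])
dz=f[2]+.004-.045
for cams in (('scene','top'),('top',),('scene',)):
    q=refine('stone',(f[0],f[1],yw),im,cams,z=dz,verbose=1); print(q[:2],np.degrees(q[2]))
L={c:lines('fork',(f[0],f[1],yw),c,f[2])+lines('stone',(f[0],f[1],yw),c,dz)+lines('lamp',(.5215,.1875,np.radians(84.2)),c) for c in im}
crop(im['scene'],220,120,120,150,5,'pics/j1.png',L['scene']);crop(im['scene'],220,120,120,150,5,'pics/j1b.png'); crop(im['top'],240,180,160,75,5,'pics/j2.png',L['top'])
E
```

```text
t 17.6 fork now [0.507  0.0446 0.0599] ypr [ 8.42e+01 -2.00e-02 -0.00e+00] F [-0.2 -0.4 -2.4] w 0.0129
trans(tool,mm) [ 9.210e+01  1.104e+02 -1.000e-01] rotvec(tool) [ 0.0001  0.     -0.0004] world [ 14.5 142.9  -4.9]
[-0.54  0.57 -0.42  0.9   0.59  1.03]
stone [-0.79, -0.92, -0.35, -2.68, -0.11, -2.18, 1.49, 1.99, -0.31, -0.21, 0.76, 0.88, 1.25, 1.3, -0.01, 0.43]
[0.50623304 0.04393862] 82.93095525002637
stone [-0.28, -0.31, -0.23, -0.27, 0.25, 0.24, 0.21, 0.4]
[0.50919203 0.04370417] 83.72327990300381
stone [-0.09, -1.53, 0.05, -1.14, 2.07, -0.09, 0.6, 0.15]
[0.50112712 0.04550761] 90.32620783911517
```

View pics/j1.png

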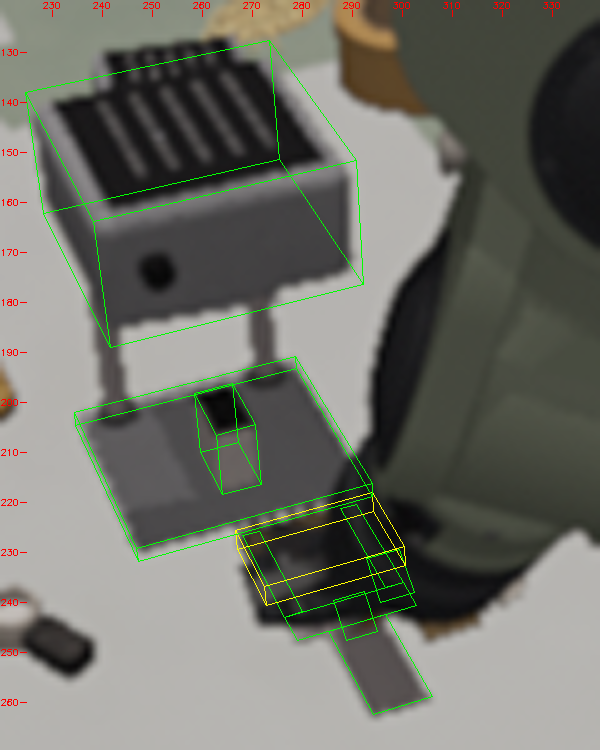

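View pics/j1b.png

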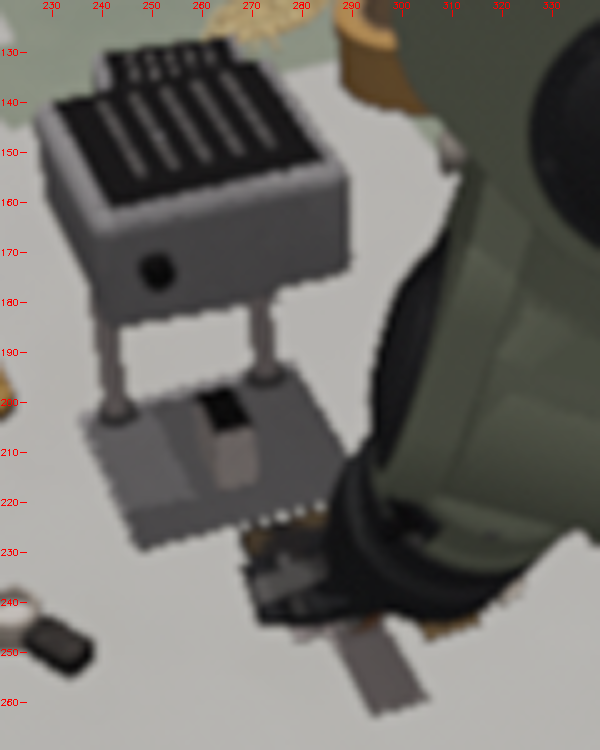

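View pics/j2.png

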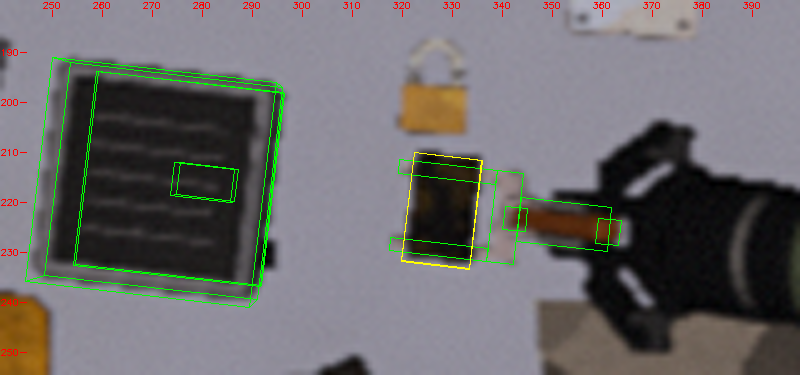

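```bash
python3 - <<'E'
from ref import *
im={'scene':cv2.imread('pics/avg_scene.png')}
a=[];
for nm,p in (('k1',(.5215,.1875,np.radians(84.2))),('k2',(.5190,.1895,np.radians(84.2)))):
    crop(im['scene'],230,185,70,50,11,f'pics/{nm}.png',lines('lamp',p,'scene'))
E
```

```text
(no output)
```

View pics/k1.png

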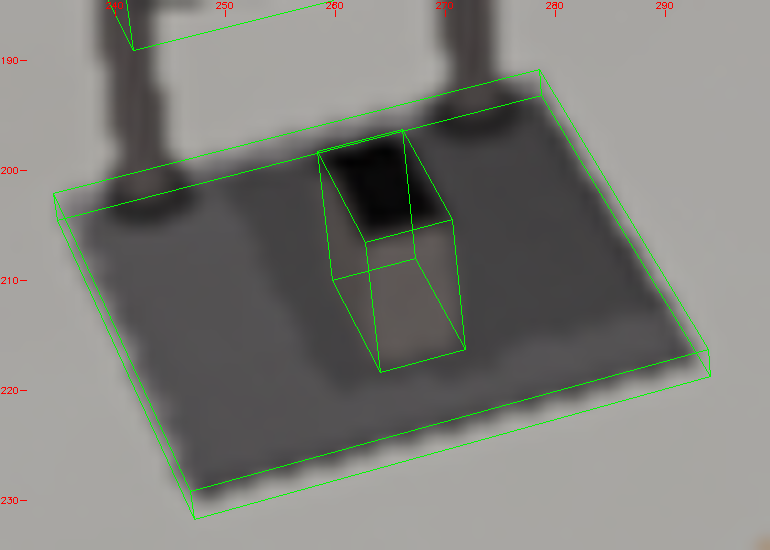

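View pics/k2.png

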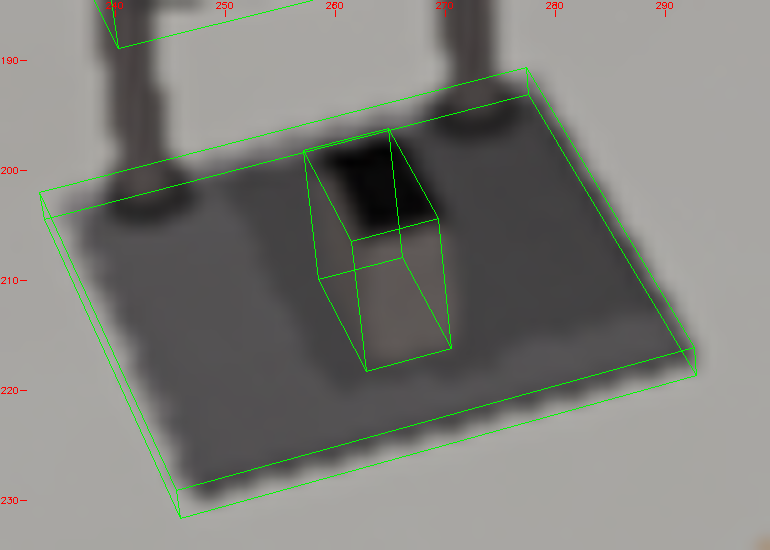

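>>> drive_tool --targets '[[[2,2.4,0],[0,0,0],1],[[4,4.8,0],[0,0,0],1],[[6,7.2,0.1],[0,0,0],1],[[8,9.6,0.1],[0,0,0],1],[[9,10.8,0.1],[0,0,0],1],[[9,10.8,0.1],[0,0,0],1],[[9,10.8,0],[0,0,0],1],[[9,10.8,0],[0,0,0],1],[[8,9.6,0],[0,0,0],1],[[7,8.4,0],[0,0,0],1],[[6,7.2,0],[0,0,0],1],[[5,6,0],[0,0,0],1],[[4,4.8,0],[0,0,0],1],[[3,3.6,0],[0,0,0],1],[[2,2.4,0],[0,0,0],1],[[1,1,0],[0,0,0],1],[[0,0,0],[0,0,0],1],[[0,0,0],[0,0,0],1]]'

```text
time: 19.8
eef_pos: [0.5158, 0.1253, 0.0846]
tool_rot: [0.681, 0.262, 0.655, 0.196]
force: [-0.2, -0.7, -2.1]
width: 0.013
```

```bash
python3 - <<'E'
from pl import *; from ref import *
go([.522,.187,.055],84.2)
o,p,R,f,Rf=fk(); yw=Rf.as_euler('ZYX')[0];print(o['joints'].round(2))
im=grab(4)
for c in im: cv2.imwrite(f'pics/in_{c}.png',im[c])
dz=f[2]+.004-.045
L={c:lines('fork',(f[0],f[1],yw),c,f[2])+lines('stone',(f[0],f[1],yw),c,dz)+lines('lamp',(.522,.187,np.radians(84.2)),c) for c in im}
crop(im['scene'],220,165,110,85,7,'pics/l1.png',L['scene']);crop(im['scene'],220,165,110,85,7,'pics/l1b.png'); crop(im['top'],240,180,160,75,5,'pics/l2.png')
E
```

```text
t 19.8 fork now [0.5221 0.1871 0.0549] ypr [ 8.422e+01 -2.000e-02  0.000e+00] F [-0.2 -0.7 -2.1] w 0.013
trans(tool,mm) [-0.2 -0.  -0.1] rotvec(tool) [ 0.0003 -0.0003 -0.0003] world [-0.1 -0.1  0.1]
[-0.27  0.51 -0.54  0.65  0.65  1.36]
```

View pics/l1.png

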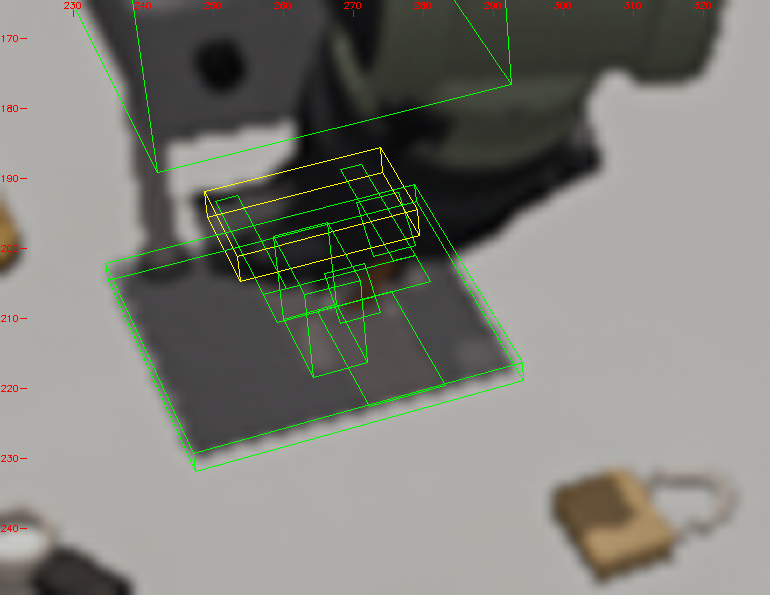

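View pics/l1b.png

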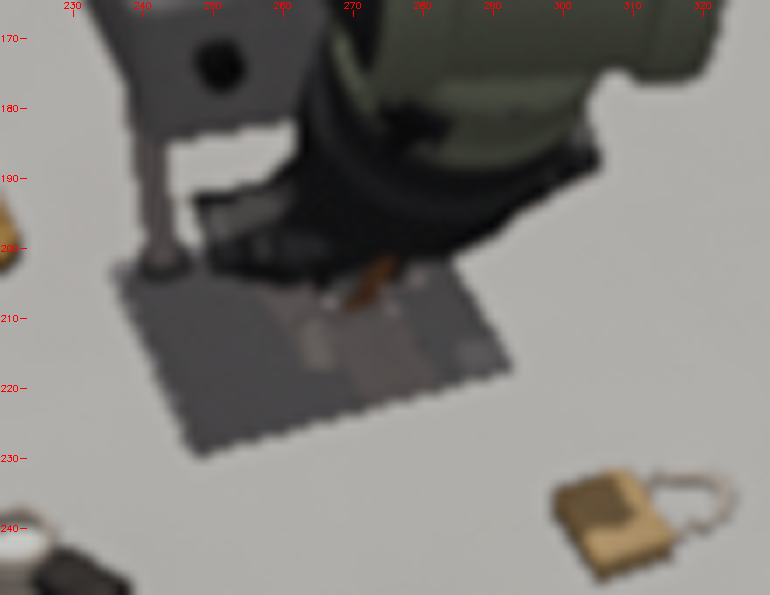

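View pics/l2.png

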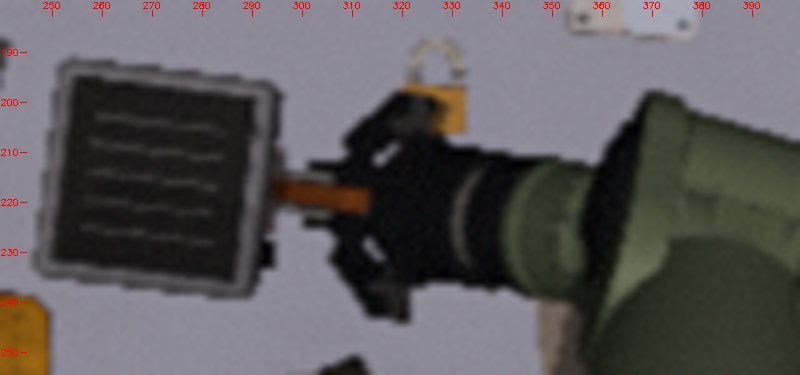

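>>> drive_tool --targets '[[[0.8,-0.6,0],[0,0,0],1],[[1.6,-1.2,0],[0,0,0],1],[[1.6,-1.2,0],[0,0,0],1],[[1.6,-1.2,0],[0,0,0],1],[[1.2,-0.9,0],[0,0,0],1],[[0.8,-0.6,0],[0,0,0],1],[[0.8,-0.6,0],[0,0,0],1],[[0.8,-0.6,0],[0,0,0],1],[[0.8,-0.6,0],[0,0,0],1],[[0.8,-0.6,0],[0,0,0],1],[[0.8,-0.6,0],[0,0,0],1],[[0.8,-0.7,0],[0,0,0],1],[[0.8,-0.7,0],[0,0,0],1],[[0.8,-0.7,0],[0,0,0],1],[[0.8,-0.7,0],[0,0,0],1],[[1.2,-1,0],[0,0,0],1],[[1.2,-1,0],[0,0,0],1],[[0,0,0],[0,0,0],1],[[0,0,0],[0,0,0],1]]'

```text
time: 22.1
eef_pos: [0.5158, 0.1255, 0.0627]
tool_rot: [0.681, 0.262, 0.655, 0.196]
force: [0.1, 0.6, -0.4]
width: 0.0132
```

```bash
python3 - <<'E'
from pl import *; from ref import *
go([.5123,.090,.033],84.2)
o,p,R,f,Rf=fk(); print(R.inv().apply([0,0,10]).round(2),R.inv().apply(Rf.apply([-100,0,0])).round(1))
im=grab(2)
crop(im['scene'],220,165,110,85,7,'pics/n1.png')
E
```

```text
t 22.1 fork now [0.522  0.1873 0.033 ] ypr [ 8.425e+01 -3.000e-02  1.000e-02] F [ 0.1  0.6 -0.4] w 0.0132
trans(tool,mm) [-60.1 -77.1   0.1] rotvec(tool) [ 0.0005 -0.0006 -0.0005] world [ -9.7 -97.3   0. ]
[-7.89  6.14  0.05] [-61.4 -78.9  -0. ]
```

View pics/n1.png

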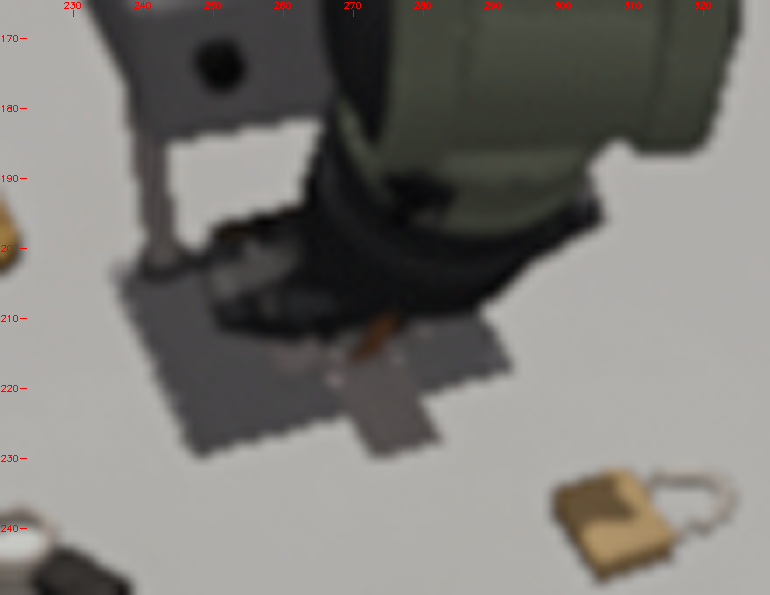

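>>> drive_tool --targets '[[[-2,-2.6,0],[0,0,0],1],[[-4,-5.1,0],[0,0,0],1],[[-6,-7.7,0],[0,0,0],1],[[-6,-7.7,0],[0,0,0],1],[[-6,-7.7,0],[0,0,0],1],[[-6,-7.7,0],[0,0,0],1],[[-7,-9,0],[0,0,0],1],[[-8,-10.3,0],[0,0,0],1],[[-10,-12.8,0],[0,0,0],1],[[-10,-12.8,0],[0,0,0],1],[[-10,-12.8,0],[0,0,0],1],[[-10,-12.8,0],[0,0,0],1],[[-6,-7.7,0],[0,0,0],1],[[-3,-3.8,0],[0,0,0],1],[[0,0,0],[0,0,0],1]]'

```text
time: 23.8
eef_pos: [0.5006, -0.0272, 0.0629]
tool_rot: [0.681, 0.263, 0.655, 0.196]
force: [-0.8, 0.4, -1.4]
width: 0.0131
```

```bash
python3 - <<'E'
from pl import *; from ref import *
go([.479,-.080,.033],95.4)
im=grab(4)
for c in im: cv2.imwrite(f'pics/rt_{c}.png',im[c])
lp=(.522,.187,np.radians(84.2))
q=refine('stone',lp,im,('scene',),verbose=1); print(q[:2],np.degrees(q[2]))
L=lines('stone',lp,'scene')+lines('lamp',lp,'scene')
crop(im['scene'],220,165,110,85,7,'pics/o1.png',L);crop(im['scene'],220,165,110,85,7,'pics/o1b.png')
E
```

```text
t 23.8 fork now [0.5069 0.0346 0.0332] ypr [ 8.419e+01 -3.000e-02 -1.000e-02] F [-0.8  0.4 -1.4] w 0.0131
trans(tool,mm) [-70.9 -91.4  -4.1] rotvec(tool) [-0.1544  0.1203  0.0004] world [ -15.8 -114.7   -0.2]
stone [-0.64, -0.77, 0.28, 2.18, -0.33, -0.76, 0.74, 0.5]
[0.52174384 0.18846857] 85.22906909768768
```

View pics/o1.png

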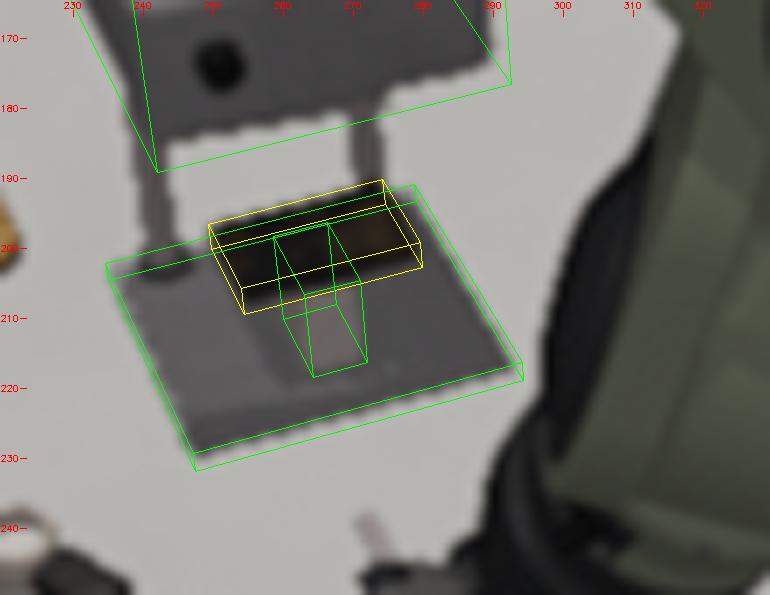

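View pics/o1b.png

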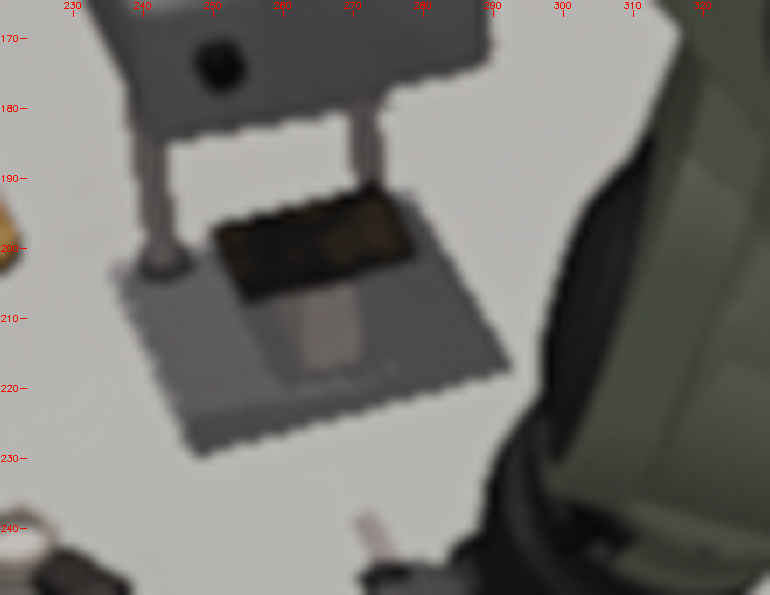

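>>> drive_tool --targets '[[[-7,-9,-0.4],[0,0,0],1],[[-7,-9,-0.4],[0,0,0],1],[[-7,-9,-0.4],[0,0,0],1],[[-7,-9,-0.4],[0,0,0],1],[[-7,-9,-0.4],[0,0,0],1],[[-7,-9,-0.4],[0,0,0],1],[[-7,-9,-0.4],[0,0,0],1],[[-7,-9,-0.4],[0,0,0],1],[[-7,-9,-0.4],[0,0,0],1],[[-8,-10.4,-0.5],[0,0,0],1],[[0,0,0],[-0.039,0.03,0],1],[[0,0,0],[-0.039,0.03,0],1],[[0,0,0],[-0.039,0.03,0],1],[[0,0,0],[-0.038,0.03,0],1],[[0,0,0],[0,0,0],1]]'

```text
time: 25.7
eef_pos: [0.4854, -0.1418, 0.0627]
tool_rot: [0.659, 0.196, 0.677, 0.262]
force: [0.3, 0.1, -1.3]
width: 0.0129
```

```bash
python3 - <<'E'
from pl import *
go([.479,-.080,.001],95.4)
E
```

```text
t 25.7 fork now [ 0.4795 -0.08    0.0329] ypr [ 9.551e+01  4.000e-02 -4.000e-02] F [ 0.3  0.1 -1.3] w 0.0129
trans(tool,mm) [ 25.2 -19.5  -0.7] rotvec(tool) [ 0.002  -0.0006  0.0006] world [ -0.6  -0.  -31.9]
```

>>> drive_tool --targets '[[[3.2,-2.5,0],[0,0,0],1],[[4,-3.1,0],[0,0,0],1],[[4,-3.1,0],[0,0,0],1],[[4,-3.1,0],[0,0,0],1],[[3.2,-2.5,0],[0,0,0],1],[[2.4,-1.9,0],[0,0,0],1],[[1.6,-1.2,0],[0,0,0],1],[[0.8,-0.6,0],[0,0,0],1],[[0.8,-0.6,0],[0,0,0],1],[[0.8,-0.6,0],[0,0,0],1],[[0.8,-0.6,0],[0,0,0],1],[[0,0,0],[0,0,0],1],[[0,0,0],[0,0,0],1]]'

```text
time: 27.0
eef_pos: [0.485, -0.1412, 0.0305]
tool_rot: [0.659, 0.197, 0.677, 0.262]
force: [0.5, 0.1, -2.3]
width: 0.0131
```

```bash
python3 - <<'E'
from pl import *
go([.479,-.080,.0],95.4)
E
```

```text
t 27.0 fork now [ 0.4791 -0.0794  0.0007] ypr [ 9.548e+01  3.000e-02 -2.000e-02] F [ 0.5  0.1 -2.3] w 0.0131
trans(tool,mm) [ 0.2 -0.9 -0.2] rotvec(tool) [ 0.0013 -0.0005  0.0006] world [-0.1 -0.6 -0.7]
```

Now about 0.7 mm more down, open, then back out along the handle.

>>> drive_tool --targets '[[[0.4,-0.3,0],[0,0,0],1],[[0.3,-0.2,0],[0,0,0],1],[[0,0,0],[0,0,0],1],[[0,0,0],[0,0,0],0.7],[[0,0,0],[0,0,0],0.4],[[0,0,0],[0,0,0],0],[[0,0,0],[0,0,0],0],[[0,0,0],[0,0,0],0],[[0,0,0],[0,0,0],0],[[-5,0,0],[0,0,0],0],[[-10,0,0],[0,0,0],0],[[-15,0,0],[0,0,0],0],[[-15,0,0],[0,0,0],0],[[-15,0,0],[0,0,0],0],[[-20,0,0],[0,0,0],0],[[-20,0,0],[0,0,0],0],[[-20,0,0],[0,0,0],0],[[-20,10,0],[0,0,0],0],[[-20,20,0],[0,0,0],0],[[0,0,0],[0,0,0],0]]'

```text
time: 29.0
eef_pos: [0.4926, -0.2169, 0.1783]
tool_rot: [0.661, 0.195, 0.676, 0.261]
force: [-0.1, 0.1, 0.1]
width: 0.0854
```

```bash
python3 - <<'E'
from pl import *; from ref import *
o,p,R=st(); print(o['time'],p,o['force'],o['width'])
im=grab(4)
lp=(.522,.187,np.radians(84.2))
q=refine('stone',lp,im,('scene',),verbose=1); print(q[:2],np.degrees(q[2]))
cv2.imwrite('pics/z_scene.png',im['scene']);cv2.imwrite('pics/z_top.png',im['top'])
fo=lines('fork',(.479,-.0795,np.radians(95.4)),'scene')
crop(im['scene'],200,160,200,170,4,'pics/z1.png',fo)
crop(im['top'],230,110,200,150,4,'pics/z2.png')
E
```

```text
29.0 [ 0.49261533 -0.21689445  0.17829339] [-0.12056012  0.14735202  0.08938606] 0.08544306774232288
stone [-0.64, -0.78, 0.27, 2.18, -0.33, -0.77, 0.74, 0.51]
[0.52177268 0.18842795] 85.28434544804175
```

View pics/z1.png

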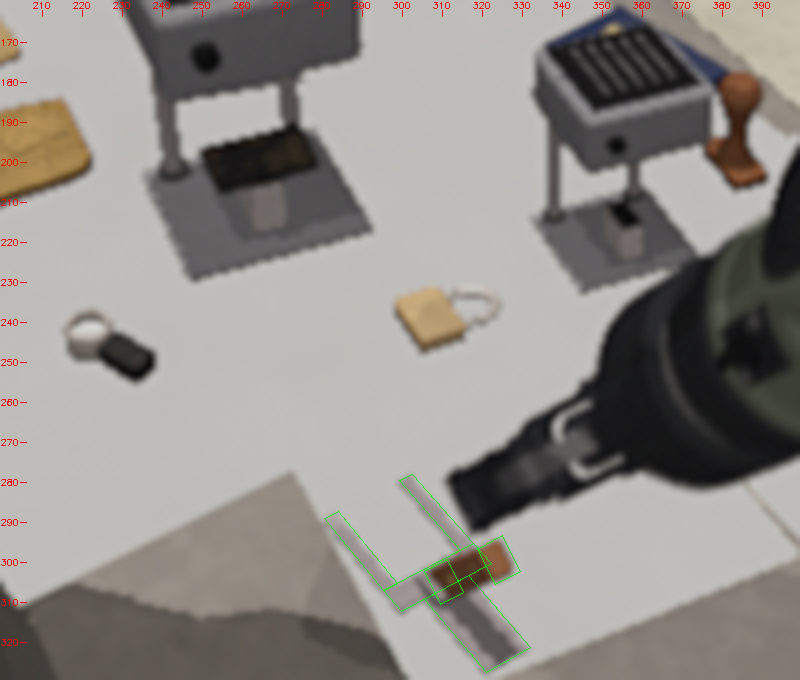

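View pics/z2.png

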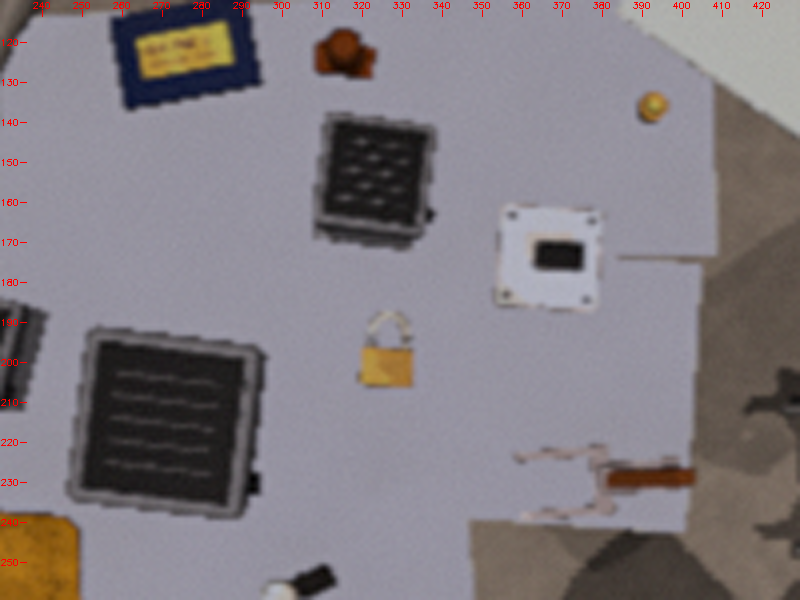

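The stone lies level on the big lamp's stage at scene (265,200). The fork is flat where it was at scene (310,300), the stand is empty, the bystanders haven't moved, and the gripper is clear.

```bash
python3 -c "
from plant import r
print(r.hand_in(), r.observe()['time'])"
```

```text
the job is handed in; nothing more can be done
the job is handed in; nothing more can be done
```

I gripped the fork by its handle, slid the tines under the stone's overhangs and lifted the stone level. I carried it to the largest lamp, set it on the stage and drew the fork out. Then I laid the fork back flat on the bench where it had been, and handed in at about 29.4 s of the 61 s.

**Stone:** in the last scene picture its pose fits (0.5218, 0.1884) m, turned 85.3°. The same camera's fit of the lamp foot is (0.5205, 0.1884) m at 84.2°, so the stone is about 1 mm and 1° off centred and square. It looks level.

**The rest:** the fork matches its starting outline, and I saw no change in the padlock, loupe, stamp or brass weight. The gripper is clear, with no outside force on it. Measured force was never more than about 5 N.

**Checks that disagreed:**
- The two cameras differ by 2–3 mm, so I aimed for a value between them, corrected by the robot's own readings with the fork in hand.
- Edge fits left residuals of up to about 2 px.
- The lamp head looks slightly smaller in the pictures than the stated 120 mm.
- The head hides the stage from the top camera, so the final placement was checked in the scene camera only.

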